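# Clamp the stud, then hold the angle gauge on it at the set mark

## Robot

A 6-joint arm with a two-finger parallel gripper is mounted at the origin on the work surface. World frame = base frame: x ahead of the robot, y to its left, z up, the work surface at z = 0. Lengths are in m, angles in rad, forces in N, time in s.
With the tool pointing down it reaches from about 0.375 to 0.975 m from the base axis. Payload 3.8 kg.
Tool frame: the origin (TCP) lies on the centre line of the jaws, within the pads' length; the fingertips stand 8 mm ahead of it and the grasp point (between the pads) lies 11 mm behind it; z points along the fingers, y is the direction in which the jaws open and shut (so a half turn about z gives the same grasp; the last joint's range is limited). The gripper opens to 85 mm and grips with 20 to 120 N. Pads are 22 mm wide; open, the fingers measure 114 mm over their backs; the gripper's body (76 mm by 85 mm) begins 54 mm behind the grasp point. The pads swing forward as they close: fully open they stand 13 mm farther back than shut.
Start: joints at [-1.138, 0.264, 1.604, -0, 1.274, -0.037], TCP at [0.306, -0.602, 0.239] pointing down, gripper open.
Joint ranges: [-2.63, 2.63], [-0.94, 2.18], [0.31, 2.57], [-1.31, 4.45], [0, 2.66], [-2.55, 2.55]. Speed limits (rad/s): [2.57, 2.57, 3.14, 3.14, 3.14, 3.14].

## Interface

Orientations are given as a rotation vector (axis times angle).
In Python, from workcell import * gives the robot as it stands.
- The arm moves only by the tool play_rows, never from a script. Its arguments are lists of equal length, an entry for each row: "slide": the shift along the tool's x, y, z in cm, a list of three; "delta_rot": the turn, a rotation vector about the tool's x, y, z in rad, a list of three. In form: {"slide": [[x, y, z], ...], "delta_rot": [[wx, wy, wz], ...]}. A call has 1 to 12 rows; each row is the pose to reach, as a shift and turn from the pose measured when the call began, along the tool's axes at that moment; what a row does not reach only later rows make up. A row lasts 1/12 s, in which the tool goes at most 41.7 mm and 7.16 degrees, less where a joint would pass 70% of its speed; a pose out of reach is approached as far as the arm can. A call with a gripper value outside its range is refused whole. "hand" is the opening, from 0 (shut) to 1 (fully open), set as the call begins (left out, the last holds). The fingers move at their own pace and stop on an object; "force" is the grip in N (left out, the last holds). Time passes only in rows, so rows that repeat a pose let the fingers close. It gives the time, the measured TCP pose, the force and the opening at its end, in the units of the state.
- read_state(): the state, without advancing time (a new reading comes with each control period).
- read_camera(name): name is "scene" or "side" or "wrist"; returns a dict with "image" (480x640x3 uint8, red, green, blue), "depth" (480x640 float32, m along the optical axis (not along the pixel's ray), 0 where there is no reading), "fovy" (degrees; the focal length in pixels is half the picture's height over the tangent of half this angle, whatever the lens; pixels are square), "cx", "cy" (the principal point, pixels), "world_from_camera" (4x4, takes a point from camera to world coordinates); the wrist camera has in their place "hand_eye" (4x4, takes a point from camera to tool coordinates, whose origin is the TCP and whose axes are the flange's). Camera axes: x right, y up, looking along -z (the intrinsics and any distortion apply to the point x, -y, -z); pixel columns grow to the right and rows downward; lengths in m; the calibration is good to about 2 mm. A picture is of the moment at which its call begins: read the wrist's pose just before it.
- finish_job(): hands the job in, once; it reports no verdict.
Trained networks look in a picture, given as the dict that the camera call returned (one of the last four; its "shot" number tells which), for a name from the list of things; names that differ only in an ending like _2 or _b are one class to them, and where a whole thing is asked for, a point or a joint stands for the part that bears it (a point fixed in the world has none). Each returns a list of dicts, best first, with "conf" (0 to 1); they miss things now and then, are a little off and sometimes report something else, mostly with a low value. They report only what shows in the picture. A call takes as long as a camera call. They do not tell look-alikes from the thing itself.
- spot_in(target, picture): "bbox" ([centre column, centre row, width, height] in pixels, round what is visible of it).
- landmark_of(target, picture): "at" ([column, row] in pixels: a listed point, or the origin of a listed thing).
The state is a dict: "time": time; "q": joint angles; "joint_vel": joint speeds; "joint_torque": joint torques, N m; "tool_pos": TCP position; "tcp_rot": TCP orientation; "wrist_force": force on the tool from outside, world axes, zero at the start; "torque": the same for the moment, N m; "width": opening from 0.0 (shut) to 1.0 (fully open).
Only numpy, scipy, OpenCV 4.12 (cv2) and the standard library are available. Lean on these libraries where they do the work, as an engineer would, in place of code of your own. Each camera call takes 0.05 s, during which the arm holds its last target.

## Task

Turn the knurled sleeve of the fixture chuck clockwise (seen from above) as far as it goes, so that its three jaws close on the stud standing in it. Then take the angle gauge by its neck, seat it upright astride the stud's rounded head, and rock it on the head, in the plane of its dial, until the swinging needle settles inside the gap of the little fork on the dial. Finish holding the gauge there, its foot resting on the stud with light pressure and the needle at rest in the gap: do not let go, and leave the other things on the bench alone.

Things in the scene. Friction and masses are not known exactly. Their poses are not given: they have to be found in the camera images.
- chuck: small upright fixture chuck screwed to the bench (it does not move): base plate 90 x 90 x 10 mm, sleeve and jaws above it, a vertical bore 17 mm wide whose floor is 10 mm above the bench. Origin: on the chuck's axis at bench level; z up
- sleeve (a joint): turn of the chuck's knurled sleeve (upright cylinder, 48 mm diameter, from 16 to 50 mm above the bench) about the chuck's vertical axis, rad, growing clockwise seen from above. It starts between 0 and 0.25; the jaws meet the stud near 1.2 and a hard stop is at 1.36. About 0.12 N m turns it and it stays where it is left. The jaws are coupled to it: 2.5 mm inward per rad
- sleeve_grip (a point): point on the chuck's axis at the height to grip the sleeve, 40 mm above the bench. The stud rises through it to 86 mm above the bench, so a gripper around the sleeve has the stud between its fingers
- jaw0: one of three steel jaws on top of the chuck, 9 x 7 x 10 mm, from 50 to 60 mm above the bench, 120 degrees apart; origin on the chuck's axis at bench level; slides radially inward as the sleeve turns
- jaw1: second jaw, as jaw0
- jaw2: third jaw, as jaw0
- stud: steel stud, loose in the chuck's bore until clamped: shaft 14 mm diameter, 76 mm long overall, with a 22 mm wide lopsided head: a high dome and a lower bump beside it. Origin: centre of its lower end; z along the shaft, up
- stud_top (a point): top of the stud's high dome, 86 mm above the bench. The dome is a ball of 10 mm radius whose centre is 10 mm below this point and about 1.5 mm off the shaft's axis; at tilts up to 0.45 rad the gauge touches only this dome
- gauge: angle gauge, loose, about 0.47 kg, standing upright on the bench, dial roughly away from the robot. Origin: centre of its underside; z up; x out of the dial's face; y across the dial. Foot 48 mm (x) by 56 mm (y); above it a round case, 120 mm diameter, 20 mm thick, centre 82 mm above the origin; on top a neck to hold it by; 188 mm tall
- groove (a point): middle of the flat roof of the groove in the gauge's underside, 10 mm above the gauge's origin. The groove runs along the gauge's y right through the foot, 36 mm wide and 10 mm deep; it goes astride the stud's head and its roof rests on the dome
- gauge_grip (a point): middle of the gauge's black neck, the point to hold from above: 167 mm above the gauge's underside and 3 mm from its origin towards -x. Neck 24 mm (x) by 26 mm (y), from 140 to 188 mm above the underside
- pointer (a joint): swing of the plumb needle about the gauge's x axis through the dial's centre (82 mm above the gauge's origin), rad: 0 when it points at the foot, positive when its tip is towards the gauge's +y. It always hangs plumb and comes to rest within 2 s: rolling the gauge by r rad about its own +x brings it to -r. Free within -1 to 1
- needle_tip (a point): tip of the needle, 53 mm from the dial's centre
- fork (a joint): where the small brass fork on the dial's lower rim is set, rad, same zero and sense as the needle; set beforehand between 0.18 and 0.40, held by stiff friction, not to be moved
- fork_gap (a point): middle of the fork's gap, 53 mm from the dial's centre. The gap is 8.2 mm wide, the needle 2.4 mm, so the needle is inside when within about 0.055 rad of the fork's setting
- oil_bottle: bystander: brown glass bottle, 44 dia x 110 mm
- brass_weight: bystander: brass knob weight, 40 dia x 56 mm
- spare_collar: bystander: steel ring, 40 dia x 14 mm
- parallel_block: bystander: steel bar 100 x 20 x 30 mm
- screwdriver: bystander: screwdriver 150 mm long, lying
- paste_jar: bystander: white jar, 52 dia x 50 mm
- ceramic_plate: bystander: white ceramic plate 70 x 90 x 8 mm
Not all that is in view belongs to the job. Leave any orange look-alike of the gauge alone.

How it is judged:
By the outcome, as a careful person would: the job done as asked, in the order asked, and still so for the second after the job is handed in, while the arm keeps its last pose, push and grip.
It also fails if it takes over 70 s, if anything falls off the work surface, if the arm or the gripper's body presses on something with over 40 N, if the wrist force passes 120 N, or if a joint passes its speed limit or range.

## Working session

There is one attempt and no reset: what is moved stays moved. The work goes in short steps, Python scripts to look and compute and a tool call to move; the robot and the scene stay as the last step left them, time stands still between calls to the robot, and variables do not carry over. Pictures are saved under pics/ and viewed, and the job is handed in when it is done.

Besides the shell and the picture viewer there is one more tool, called after "Emit:" as name(argument=value, ...), one argument or row to a line, values as JSON. play_rows: Moves the arm, as the interface text tells. Its arguments: {"type":"object","properties":{"slide":{"type":"array"},"delta_rot":{"type":"array"},"hand":{"type":"number"},"force":{"type":"number"}},"required":["slide","delta_rot"]}

```bash
ls; mkdir -p pics
python3 - <<'E'
from workcell import *
import cv2,numpy as np,pickle
print(read_state())
for n in ["scene","side","wrist"]:
    p=read_camera(n); pickle.dump(p,open(f'pics/{n}0.pkl','wb'))
    cv2.imwrite(f'pics/{n}0.png',p['image'][:,:,::-1])
    print(n,{k:v for k,v in p.items() if k not in('image','depth')})
    for t in ['chuck','stud_top','gauge','gauge_grip','groove','needle_tip','fork_gap','sleeve_grip']:
        r=landmark_of(t,p); print(t,[(x['conf'],x['at']) for x in r[:3]])
E
```

```text
pics
{'time': 0.0, 'q': array([-1.13793171e+00,  2.64793012e-01,  1.60540377e+00, -3.02996643e-05,
        1.27366323e+00, -3.69614114e-02]), 'joint_vel': array([ 0.0011245 ,  0.00122478,  0.00018351, -0.00227877,  0.0006309 ,
       -0.0012143 ]), 'joint_torque': array([-1.92726868e-03, -5.15111232e+01, -3.67320979e+01, -1.30666367e-04,
        1.27109553e-02,  2.98589420e-06]), 'tool_pos': array([ 0.30524535, -0.60123489,  0.23791905]), 'tcp_rot': array([-3.05314771e+00, -7.30729500e-01,  7.44499959e-04]), 'wrist_force': array([-0.08478308, -0.51436322, -0.20476877]), 'torque': array([ 0.01502372,  0.00760572, -0.02510962]), 'width': 1.001979753264156}
scene {'fovy': 52.53727599450142, 'cx': 318.83676874842166, 'cy': 244.58606801851099, 'world_from_camera': array([[-0.88003929, -0.33538019,  0.33623053,  0.8972375 ],
       [ 0.47488353, -0.62752175,  0.6170106 ,  0.54878784],
       [ 0.00405884,  0.70266392,  0.71151033,  0.77752589],
       [ 0.        ,  0.        ,  0.        ,  1.        ]]), 'shot': 1}
chuck [(0.94, [392.1, 371.7]), (0.44, [398.6, 344.8])]
stud_top [(0.64, [
[... 959 characters left out ...]
415.9, 187.6]), (0.68, [415.1, 147.9])]
groove [(0.94, [404.6, 254.5])]
needle_tip [(0.38, [404.4, 256.9])]
fork_gap []
sleeve_grip [(0.86, [223.4, 381.6])]
wrist {'fovy': 65.83146131009103, 'cx': 317.59050269654006, 'cy': 238.451913145645, 'hand_eye': array([[ 4.87874427e-04,  9.54712492e-01,  2.97529527e-01,
         7.52457944e-02],
       [ 9.99999874e-01, -4.31811359e-04, -2.54155167e-04,
        -1.79427435e-04],
       [-1.14168484e-04,  2.97529614e-01, -9.54712583e-01,
        -1.34725076e-01],
       [ 0.00000000e+00,  0.00000000e+00,  0.00000000e+00,
         1.00000000e+00]]), 'shot': 3}
chuck []
stud_top []
gauge []
gauge_grip []
groove []
needle_tip []
fork_gap []
sleeve_grip []
```

View pics/scene0.png

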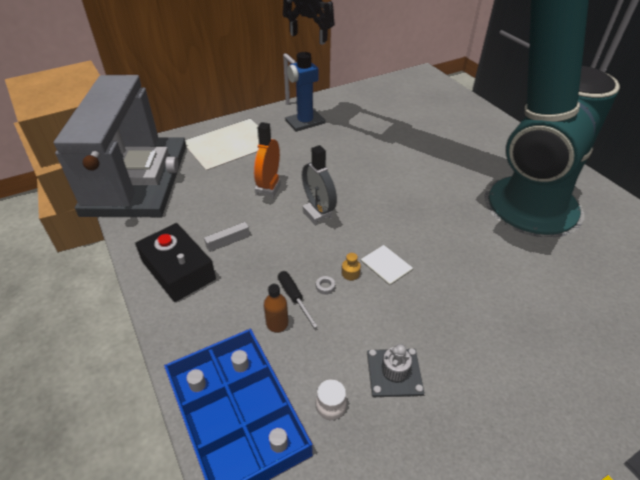

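View pics/side0.png

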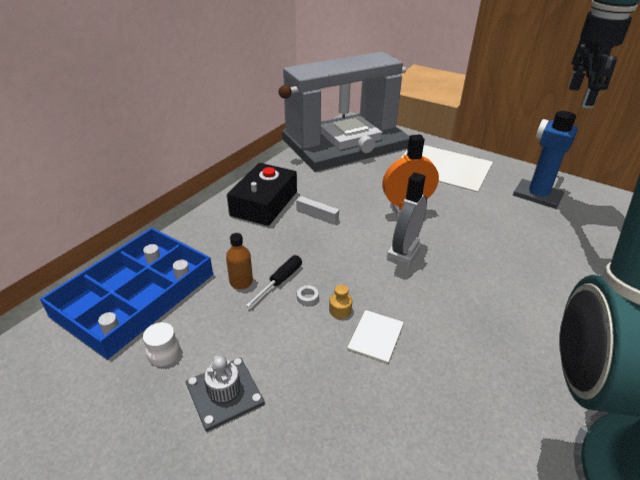

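The scene view shows two gauge candidates: grey at (318,190) and orange at (266,160), which is the look-alike. The blue stand at (304,95) is something else. I choose the grey one; in the side view it is at (408,225). The chuck is at scene (396,370) and side (223,390). Next I measure both.

```bash
cat > h.py <<'E'
import numpy as np,cv2,pickle
from scipy.spatial.transform import Rotation as R
def f_of(p): return 240/np.tan(np.radians(p['fovy'])/2)
def ray(p,uv,W=None):
    W=p['world_from_camera'] if W is None else W
    f=f_of(p); d=np.array([(uv[0]-p['cx'])/f,-(uv[1]-p['cy'])/f,-1.])
    return W[:3,3],W[:3,:3]@d
def tri(rs):
    A=np.zeros((3,3));b=np.zeros(3)
    for o,d in rs:
        d=d/np.linalg.norm(d);P=np.eye(3)-np.outer(d,d);A+=P;b+=P@o
    x=np.linalg.solve(A,b)
    return x,[np.linalg.norm((np.eye(3)-np.outer(d,d)/(d@d))@(x-o)) for o,d in rs]
def cloud(p,W=None):
    W=p['world_from_camera'] if W is None else W
    f=f_of(p);v,u=np.mgrid[:480,:640];z=p['depth']
    c=np.stack([(u-p['cx'])/f*z,-(v-p['cy'])/f*z,-z],-1)
    return c@W[:3,:3].T+W[:3,3]
def tool(s):
    T=np.eye(4);T[:3,:3]=R.from_rotvec(s['tcp_rot']).as_matrix();T[:3,3]=s['tool_pos'];return T
def proj(p,X,W=None):
    W=p['world_from_camera'] if W is None else W
    c=np.linalg.inv(W)@np.append(X,1);f=f_of(p)
    return p['cx']+f*c[0]/-c[2],p['cy']-f*c[1]/-c[2]
E
python3 - <<'E'
from h import *
a=pickle.load(open('pics/scene0.pkl','rb'));b=pickle.load(open('pics/side0.pkl','rb'))
for n,u,v in [('chuck',(392.1,371.7),(226.1,394.1)),('sleeve',(396.4,363.4),(223.4,381.6)),('top',(399,344.3),(221.2,356.3)),('grip',(318.9,154),(415.9,187.6)),('gauge',(318.3,216.1),(402.7,253.6)),('groove',(314.2,213),(404.6,254.5))]:
    print(n,*tri([ray(a,u),ray(b,v)]))
for p,n in((a,'scene'),(b,'side')):
    c=cloud(p);G=tri([ray(a,(318.9,154)),ray(b,(415.9,187.6))])[0]
    m=(p['depth']>0)&(np.hypot(c[...,0]-G[0],c[...,1]-G[1])<.09)
    for lo,hi in((.02,.035),(.03,.135),(.15,.185),(.186,.2)):
        q=c[m&(c[...,2]>lo)&(c[...,2]<hi)]
        if len(q)<5: continue
        x=q[:,:2]-np.median(q[:,:2],0); w,V=np.linalg.eigh(x.T@x/len(x)); 
        r=cv2.minAreaRect((q[:,:2]*1000).astype(np.float32))
        print(n,lo,len(q),np.median(q,0),np.sqrt(w),np.degrees(np.arctan2(V[1,1],V[0,1])),r,q[:,2].max())
    C=tri([ray(a,(396.4,363.4)),ray(b,(223.4,381.6))])[0]
    m=(p['depth']>0)&(np.hypot(c[...,0]-C[0],c[...,1]-C[1])<.035)
    q=c[m&(c[...,2]>.062)]; print('stud',len(q),q.mean(0),q[q[:,2].argmax()])
for p,n,(u,v) in((a,'scene',(318,190)),(b,'side',(408,220)),(a,'chuck',(396,365)),(b,'chuckside',(223,385))):
    cr=p['image'][v-60:v+60,u-60:u+60,::-1];cv2.imwrite(f'pics/crop_{n}.png',cv2.resize(cr,None,fx=4,fy=4,interpolation=2))
ims=[cv2.imread(f'pics/crop_{n}.png') for n in('scene','side','chuck','chuckside')]
cv2.imwrite('pics/crops.png',cv2.resize(np.vstack([np.hstack(ims[:2]),np.hstack(ims[2:])]),(600,600)))
E
```

```text
chuck [ 0.564976    0.2172317  -0.00274784] [np.float64(0.0010427876447674485), np.float64(0.001042787644767439)]
sleeve [0.56356746 0.22050444 0.03150438] [np.float64(0.00032791110838687517), np.float64(0.0003279111083868863)]
top [0.56335587 0.21666973 0.08573961] [np.float64(0.00028714063985767603), np.float64(0.0002871406398575698)]
grip [ 0.4806004  -0.21673639  0.1680063 ] [np.float64(0.00303907632067833), np.float64(0.0030390763206782838)]
gauge [ 0.48618751 -0.21105885  0.00517056] [np.float64(0.004319230195440745), np.float64(0.0043192301954406145)]
groove [ 0.4867393  -0.22868508 -0.0045913 ] [np.float64(0.000290372441807602), np.float64(0.00029037244180777684)]
scene 0.02 266 [ 0.4938823  -0.212421    0.02415021] [0.01034619 0.01861017] 97.73129395509957 ((491.4512634277344, -214.13470458984375), (49.019935607910156, 62.86017608642578), 11.703607559204102) 0.03482162090456109
scene 0.03 1099 [ 0.48262891 -0.21258619  0.07954792] [0.00550003 0.03880751] 94.09127711291205 ((483.9075622558594, -214.82708740234375), (22.106964111328125, 123.40525817871094), 3.8798954486846924)
[... 781 characters left out ...]
5 -0.18398612  0.09046268] [0.00571894 0.0349005 ] 88.00323681473222 ((472.37982177734375, -212.84744262695312), (122.20585632324219, 25.7722110748291), 82.041015625) 0.1349184183162876
side 0.15 276 [ 0.47829811 -0.20251077  0.16844892] [0.00503776 0.00839721] -147.02703207347386 ((476.6468200683594, -207.64064025878906), (32.798912048339844, 19.94149398803711), 44.7269401550293) 0.18476089125327033
side 0.186 106 [ 0.48175178 -0.21091104  0.18837176] [0.00648006 0.00748852] 90.88909830607437 ((482.68914794921875, -214.5227813720703), (22.37775993347168, 28.237947463989258), 2.763502836227417) 0.19089395027626083
stud 241 [0.56134268 0.22473819 0.07879458] [0.56327169 0.22442434 0.0886105 ]
```

View pics/crops.png

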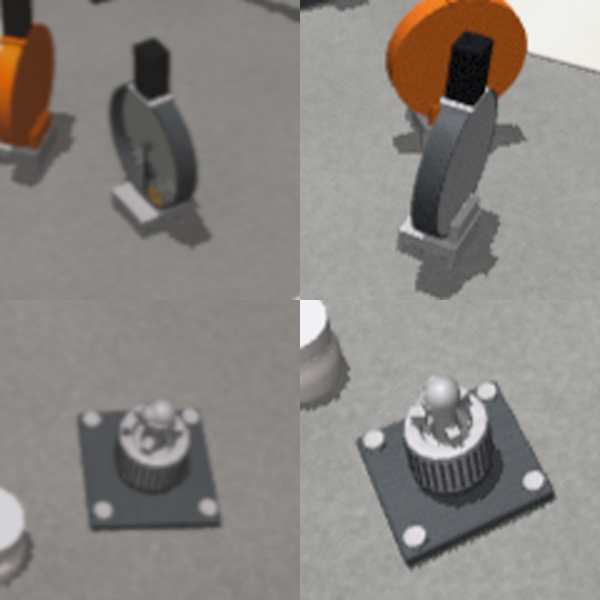

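The crops confirm the grey gauge, with its dial facing away from the robot (+x), and the chuck with its stud. I'll write a move calculator and check for obstacles near both.

```bash
cat >> h.py <<'E'
def down(psi):  # tool x at yaw psi (deg), z down
    a=np.radians(psi);x=np.array([np.cos(a),np.sin(a),0]);z=np.array([0,0,-1.]);return np.stack([x,np.cross(z,x),z],1)
def move(s,pos,Rm):
    T=tool(s);d=T[:3,:3].T@(np.array(pos)-T[:3,3])*100;r=R.from_matrix(T[:3,:3].T@Rm).as_rotvec()
    print('slide cm',d.round(2),'rot',r.round(4),'rows>=',max(np.linalg.norm(d)/4.17,np.degrees(np.linalg.norm(r))/7.16).round(1))
E
python3 - <<'E'
from h import *
from workcell import *
s=read_state()
a=pickle.load(open('pics/scene0.pkl','rb'));b=pickle.load(open('pics/side0.pkl','rb'))
for n,u in [('jar',(331,390)),('orange neck',(265,130)),('bottle',(274,292)),('bluestand top',(304,60))]:
    c=cloud(a);print(n,c[u[1],u[0]])
move(s,(.565,.222,.26),down(130))
E
```

```text
jar [0.69404367 0.21993075 0.05161682]
orange neck [ 0.55229038 -0.33841884  0.18452234]
bottle [0.70673855 0.03515148 0.10902463]
bluestand top [ 0.32785024 -0.58519855  0.19742088]
slide cm [ 60.43 -61.72  -2.07] rot [ 0.      0.     -1.7991] rows>= 20.7
```

Emit:
play_rows(
  slide=[
    [1, -1, -2],
    [3, -3, -4],
    [5.5, -5.5, -5],
    [8, -8, -5],
    [10.5, -10.5, -5],
    [13, -13, -5],
    [15.5, -15.5, -5],
    [18, -18, -5],
    [20.5, -20.5, -5],
    [23, -23, -5],
    [25.5, -25.5, -5],
    [28, -28, -5],
  ],
  delta_rot=[
    [0, 0, -0.05],
    [0, 0, -0.12],
    [0, 0, -0.2],
    [0, 0, -0.28],
    [0, 0, -0.36],
    [0, 0, -0.44],
    [0, 0, -0.52],
    [0, 0, -0.6],
    [0, 0, -0.68],
    [0, 0, -0.76],
    [0, 0, -0.84],
    [0, 0, -0.9],
  ],
  hand=1,
)

```text
time: 2.35
tool_pos: [0.4287, -0.2238, 0.2896]
tcp_rot: [2.429, 1.991, 0.001]
wrist_force: [0.3, 0.5, -0.1]
width: 1.0
```

Run:
```python
from h import *
from workcell import *
s=read_state();print(s['time'],s['tool_pos'],s['q'])
move(s,(.565,.222,.26),down(130))
```

```text
2.35 [ 0.42865025 -0.22380869  0.28956988] [-5.32765398e-01 -1.34056745e-01  1.93393202e+00  8.71518585e-05
  1.34095455e+00 -3.35279908e-01]
slide cm [46.39  4.62  2.95] rot [ 6.000e-04  5.000e-04 -8.956e-01] rows>= 11.2
```

Emit:
play_rows(
  slide=[
    [3, 0.3, 0],
    [7, 0.7, 0],
    [11, 1.1, 0],
    [15, 1.5, 0],
    [19, 1.9, 0],
    [23, 2.3, 0.5],
    [27, 2.7, 1],
    [31, 3.1, 1.5],
    [35, 3.5, 2],
    [39, 3.9, 2.5],
    [43, 4.3, 2.95],
    [46.4, 4.6, 2.95],
  ],
  delta_rot=[
    [0, 0, -0.06],
    [0, 0, -0.14],
    [0, 0, -0.22],
    [0, 0, -0.3],
    [0, 0, -0.38],
    [0, 0, -0.46],
    [0, 0, -0.54],
    [0, 0, -0.62],
    [0, 0, -0.7],
    [0, 0, -0.78],
    [0, 0, -0.86],
    [0, 0, -0.9],
  ],
)

```text
time: 3.35
tool_pos: [0.5646, 0.2247, 0.2589]
tcp_rot: [-1.315, -2.853, 0.001]
wrist_force: [-0.3, -0.8, -0.8]
width: 1.001
```

Emit:
play_rows(
  slide=[
    [0, 0, 0],
    [0, 0, 0],
    [0, 0, 0],
  ],
  delta_rot=[
    [0, 0, 0],
    [0, 0, 0],
    [0, 0, 0],
  ],
)

```text
time: 3.6
tool_pos: [0.5643, 0.2244, 0.2586]
tcp_rot: [-1.314, -2.853, 0.003]
wrist_force: [0.1, 0.0, -0.2]
width: 0.998
```

Run:
```python
from h import *
from workcell import *
s=read_state();p=read_camera('wrist');pickle.dump((s,p),open('pics/w1.pkl','wb'))
cv2.imwrite('pics/w1.png',p['image'][:,:,::-1])
W=tool(s)@p['hand_eye'];print(s['tool_pos'],s['q'])
for t in ['stud_top','sleeve_grip']:
    for r in landmark_of(t,p):
        print(t,r['conf'],r['at'])
        o,d=ray(p,r['at'],W);z=.086 if t=='stud_top' else .04;print(o+d*(z-o[2])/d[2])
c=cloud(p,W);q=c[(p['depth']>0)&(c[...,2]>.072)&(c[...,2]<.1)&(np.hypot(c[...,0]-.565,c[...,1]-.222)<.04)]
print(len(q),q.mean(0),q.max(0),q.min(0))
q=c[(p['depth']>0)&(abs(c[...,2]-.05)<.003)&(np.hypot(c[...,0]-.565,c[...,1]-.222)<.04)]
print(len(q),q.max(0),q.min(0),cv2.minEnclosingCircle((q[:,:2]*1000).astype(np.float32)))
q=c[(p['depth']>0)&(abs(c[...,2]-.01)<.003)&(np.hypot(c[...,0]-.565,c[...,1]-.222)<.08)]
print(len(q),cv2.minAreaRect((q[:,:2]*1000).astype(np.float32)))
```

```text
[0.5642766  0.22442129 0.25855928] [ 3.38024496e-01  1.26543438e-01  1.73093389e+00 -9.38737869e-04
  1.28571994e+00 -3.69132545e-01]
sleeve_grip 0.93 [321.3, 208.7]
[0.56845518 0.22342998 0.04      ]
500 [0.56313957 0.22255614 0.08178145] [0.5752554  0.23208855 0.08750313] [0.55270613 0.21044345 0.07221665]
980 [0.58757762 0.24490043 0.05288702] [0.54046711 0.19778198 0.04701976] ((563.7658081054688, 221.41954040527344), 24.04811668395996)
4597 ((563.9540405273438, 221.16387939453125), (90.09794616699219, 89.96112060546875), 63.48741912841797)
```

View pics/w1.png

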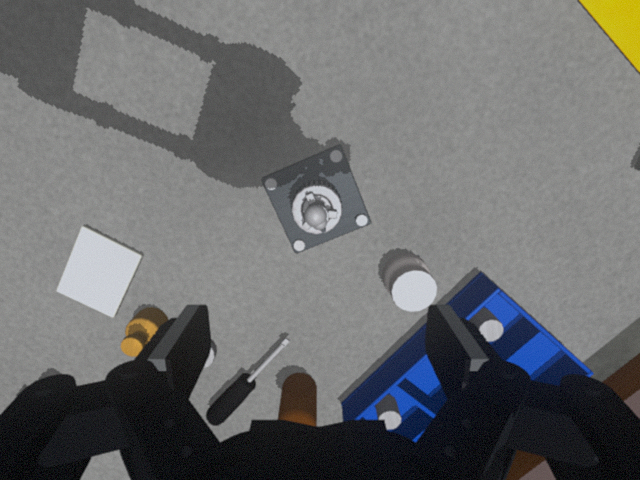

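Run:
```python
from h import *
from workcell import *
s=read_state();print(s['wrist_force'],s['torque'])
move(s,(.564,.2214,.030),down(130))
```

```text
[-0.33282894  0.55824562  0.22919112] [-0.0045354   0.00310734  0.00840001]
slide cm [-0.1  -0.15 22.92] rot [-0.0006  0.0004  0.0072] rows>= 5.5
```

Emit:
play_rows(
  slide=[
    [-0.1, -0.2, 2],
    [-0.1, -0.2, 5],
    [-0.1, -0.2, 8],
    [-0.1, -0.2, 11],
    [-0.1, -0.2, 14],
    [-0.1, -0.2, 16.5],
    [-0.1, -0.2, 18.5],
    [-0.1, -0.2, 20],
    [-0.1, -0.2, 21.2],
    [-0.1, -0.2, 22.1],
    [-0.1, -0.2, 22.7],
    [-0.1, -0.2, 22.9],
  ],
  delta_rot=[
    [0, 0, 0],
    [0, 0, 0],
    [0, 0, 0],
    [0, 0, 0],
    [0, 0, 0],
    [0, 0, 0],
    [0, 0, 0],
    [0, 0, 0],
    [0, 0, 0],
    [0, 0, 0],
    [0, 0, 0],
    [0, 0, 0],
  ],
)

```text
time: 4.75
tool_pos: [0.5635, 0.2205, 0.0297]
tcp_rot: [-1.318, -2.851, 0.002]
wrist_force: [-0.0, 0.7, 0.1]
width: 0.997
```

Emit:
play_rows(
  slide=[
    [0, 0, 0],
    [0, 0, 0],
    [0, 0, 0],
    [0, 0, 0],
    [0, 0, 0],
    [0, 0, 0],
    [0, 0, 0],
    [0, 0, 0],
    [0, 0, 0],
  ],
  delta_rot=[
    [0, 0, 0],
    [0, 0, 0],
    [0, 0, 0],
    [0, 0, 0],
    [0, 0, 0],
    [0, 0, 0],
    [0, 0, 0],
    [0, 0, 0],
    [0, 0, 0],
  ],
  hand=0,
  force=60,
)

```text
time: 5.5
tool_pos: [0.565, 0.2214, 0.0313]
tcp_rot: [1.317, 2.85, 0.002]
wrist_force: [0.9, 2.3, 6.4]
width: 0.536
```

Run:
```python
from h import *
from workcell import *
s=read_state();print(s)
```

```text
{'time': 5.5, 'q': array([ 3.32558959e-01,  3.40882428e-01,  1.92415709e+00, -4.68091213e-04,
        8.74005584e-01, -3.71817280e-01]), 'joint_vel': array([-0.00106737, -0.00030062, -0.00073272,  0.00038564, -0.00017983,
       -0.0005983 ]), 'joint_torque': array([-9.16272495e-01, -4.46095741e+01, -2.61033440e+01, -3.80631359e-01,
        3.86408083e-01,  1.89418334e-02]), 'tool_pos': array([0.56497967, 0.22135073, 0.03130768]), 'tcp_rot': array([1.31749490e+00, 2.84968541e+00, 2.36504795e-03]), 'wrist_force': array([0.89879916, 2.29195043, 6.39563477]), 'torque': array([ 0.27009316, -0.04700338,  0.03402567]), 'width': 0.5357148247240275}
```

Emit:
play_rows(
  slide=[
    [0, 0, 0],
    [0, 0, 0],
    [0, 0, 0],
    [0, 0, 0],
    [0, 0, 0],
    [0, 0, 0],
    [0, 0, 0],
    [0, 0, 0],
    [0, 0, 0],
    [0, 0, 0],
    [0, 0, 0],
    [0, 0, 0],
  ],
  delta_rot=[
    [0, 0, 0.05],
    [0, 0, 0.13],
    [0, 0, 0.22],
    [0, 0, 0.31],
    [0, 0, 0.4],
    [0, 0, 0.49],
    [0, 0, 0.58],
    [0, 0, 0.67],
    [0, 0, 0.76],
    [0, 0, 0.84],
    [0, 0, 0.9],
    [0, 0, 0.9],
  ],
)

```text
time: 6.5
tool_pos: [0.5648, 0.2214, 0.0314]
tcp_rot: [2.428, 1.992, 0.003]
wrist_force: [-0.2, 0.1, 1.7]
width: 0.537
```

Run:
```python
from h import *
from workcell import *
s=read_state();print(s['q'],s['tool_pos'],s['torque'],s['wrist_force'],s['joint_torque'],s['width'])
```

```text
[ 3.32693792e-01  3.40731164e-01  1.92426566e+00 -5.42297454e-04
  8.74311550e-01  5.29793984e-01] [0.5648173  0.22136062 0.0313519 ] [ 0.02964052 -0.04899123 -0.10861364] [-0.21380714  0.14329964  1.73792128] [ -0.07124089 -47.35925674 -28.54409873  -0.16970036   0.0732001
   0.47962803] 0.5367923130965534
```

Turned 0.90 rad with torque about 0.11 N·m, so the sleeve is following. I continue to the stop in small steps.

Emit:
play_rows(
  slide=[
    [0, 0, 0],
    [0, 0, 0],
    [0, 0, 0],
    [0, 0, 0],
  ],
  delta_rot=[
    [0, 0, 0.07],
    [0, 0, 0.14],
    [0, 0, 0.2],
    [0, 0, 0.2],
  ],
)

```text
time: 6.83
tool_pos: [0.5649, 0.2213, 0.0314]
tcp_rot: [2.615, 1.74, 0.003]
wrist_force: [1.2, 0.8, 1.6]
width: 0.531
```

```bash
cat > st.py <<'E'
from h import *
from workcell import *
s=read_state();print(s['time'],'q',s['q'].round(3),'p',s['tool_pos'].round(4),'tau',s['torque'].round(3),'F',s['wrist_force'].round(2),'tq6',s['joint_torque'][5].round(3),s['width'])
E
python3 st.py
```

```text
6.8333 q [ 3.330e-01  3.410e-01  1.924e+00 -1.000e-03  8.740e-01  7.300e-01] p [0.5649 0.2213 0.0314] tau [ 0.063 -0.07  -0.142] F [1.22 0.82 1.6 ] tq6 0.465 0.5310052334018316
```

Emit:
play_rows(
  slide=[
    [0, 0, 0],
    [0, 0, 0],
    [0, 0, 0],
    [0, 0, 0],
  ],
  delta_rot=[
    [0, 0, 0.04],
    [0, 0, 0.08],
    [0, 0, 0.12],
    [0, 0, 0.12],
  ],
)

```text
time: 7.17
tool_pos: [0.5648, 0.2213, 0.0314]
tcp_rot: [2.713, 1.582, 0.003]
wrist_force: [0.7, 0.3, 0.6]
width: 0.538
```

```bash
python3 st.py
```

```text
7.1667 q [ 3.330e-01  3.410e-01  1.924e+00 -1.000e-03  8.740e-01  8.480e-01] p [0.5648 0.2213 0.0314] tau [ 0.076 -0.035 -0.106] F [0.71 0.27 0.59] tq6 0.273 0.5377937314422542
```

Emit:
play_rows(
  slide=[
    [0, 0, 0],
    [0, 0, 0],
    [0, 0, 0],
  ],
  delta_rot=[
    [0, 0, 0.04],
    [0, 0, 0.08],
    [0, 0, 0.08],
  ],
)

```text
time: 7.42
tool_pos: [0.5648, 0.2213, 0.0314]
tcp_rot: [2.768, 1.481, 0.003]
wrist_force: [0.2, 1.9, 1.5]
width: 0.539
```

```bash
python3 st.py
```

```text
7.4167 q [ 0.333  0.341  1.924 -0.002  0.874  0.923] p [0.5648 0.2213 0.0314] tau [ 0.228 -0.003  1.52 ] F [0.17 1.91 1.49] tq6 2.065 0.5387268444408431
```

Emit:
play_rows(
  slide=[
    [0, 0, 0],
    [0, 0, 0],
    [0, 0, 0],
  ],
  delta_rot=[
    [0, 0, 0.04],
    [0, 0, 0.08],
    [0, 0, 0.08],
  ],
)

```text
time: 7.67
tool_pos: [0.5637, 0.22, 0.0314]
tcp_rot: [2.819, 1.378, -0.002]
wrist_force: [-2.8, -3.9, 5.6]
width: 0.532
```

```bash
python3 st.py
```

```text
7.6667 q [ 0.333  0.34   1.925 -0.006  0.878  0.999] p [0.5637 0.22   0.0314] tau [-0.696  0.426  1.297] F [-2.83 -3.91  5.57] tq6 1.604 0.5320807803527146
```

Emit:
play_rows(
  slide=[
    [0, 0, 0],
    [0, 0, 0],
    [0, 0, 0],
    [0, 0, 0],
    [0, 0, 0],
  ],
  delta_rot=[
    [0, 0, 0],
    [0, 0, 0],
    [0, 0, 0.03],
    [0, 0, 0.05],
    [0, 0, 0.05],
  ],
  force=100,
)

```text
time: 8.08
tool_pos: [0.563, 0.2193, 0.0316]
tcp_rot: [2.847, 1.314, -0.006]
wrist_force: [-1.8, -2.2, 5.6]
width: 0.532
```

```bash
python3 st.py
```

```text
8.0833 q [ 0.334  0.34   1.925 -0.008  0.88   1.045] p [0.563  0.2193 0.0316] tau [-0.408  0.494  2.029] F [-1.81 -2.2   5.56] tq6 2.245 0.5321043312119487
```

Emit:
play_rows(
  slide=[
    [0, 0, 0],
    [0, 0, 0],
    [0, 0, 0],
    [0, 0, 0],
    [0, 0, 0],
    [0, 0, 0],
  ],
  delta_rot=[
    [0, 0, 0],
    [0, 0, 0],
    [0, 0, 0],
    [0, 0, 0],
    [0, 0, 0],
    [0, 0, 0],
  ],
  hand=1,
)

```text
time: 8.58
tool_pos: [0.5631, 0.2193, 0.0316]
tcp_rot: [2.848, 1.313, -0.006]
wrist_force: [-0.2, -0.4, 0.3]
width: 1.002
```

Emit:
play_rows(
  slide=[
    [0, 0, -1],
    [0, 0, -3],
    [0, 0, -6],
    [0, 0, -9],
    [0, 0, -12],
    [0, 0, -15],
    [0, 0, -17.5],
    [0, 0, -19],
    [0, 0, -20],
    [0, 0, -20],
    [0, 0, -20],
  ],
  delta_rot=[
    [0, 0, 0],
    [0, 0, 0],
    [0, 0, 0],
    [0, 0, 0],
    [0, 0, 0],
    [0, 0, 0],
    [0, 0, 0],
    [0, 0, 0],
    [0, 0, 0],
    [0, 0, 0],
    [0, 0, 0],
  ],
)

```text
time: 9.5
tool_pos: [0.5633, 0.2206, 0.2319]
tcp_rot: [2.848, 1.313, -0.005]
wrist_force: [-0.5, 0.1, -0.3]
width: 1.001
```

```bash
cat > look.py <<'E'
from h import *
from workcell import *
s=read_state();p=read_camera('wrist');pickle.dump((s,p),open('pics/w2.pkl','wb'))
cv2.imwrite('pics/w2.png',p['image'][:,:,::-1])
W=tool(s)@p['hand_eye'];print(s['time'],s['tool_pos'],s['q'],s['width'])
c=cloud(p,W)
dd=np.hypot(c[...,0]-.564,c[...,1]-.2214)
q=c[(p['depth']>0)&(abs(c[...,2]-.05)<.003)&(dd<.04)]
print(len(q),cv2.minEnclosingCircle((q[:,:2]*1000).astype(np.float32)))
q=c[(p['depth']>0)&(c[...,2]>.07)&(c[...,2]<.1)&(dd<.03)]
# sphere fit top
t=q[q[:,2]>.078];A=np.c_[2*t,np.ones(len(t))];x=np.linalg.lstsq(A,(t**2).sum(1),rcond=None)[0];print('sphere',x[:3],np.sqrt(x[3]+x[:3]@x[:3]),'max',q[q[:,2].argmax()],len(t))
u,v=map(int,proj(p,np.array([.564,.2214,.06]),W));cr=p['image'][max(v-50,0):v+50,max(u-50,0):u+50,::-1];cv2.imwrite('pics/w2c.png',cv2.resize(cr,(600,600),interpolation=2));print(u,v)
E
python3 look.py
```

```text
9.5 [0.56326952 0.22061621 0.23187676] [ 0.33552604  0.13906076  1.76639224 -0.00638843  1.23849388  1.04431975] 1.0009117422969254
1219 ((564.3849487304688, 221.95669555664062), 24.372190475463867)
sphere [0.56339688 0.22096277 0.07568216] 0.010472253558584383 max [0.56428296 0.22222013 0.08757944] 503
317 213
```

View pics/w2c.png

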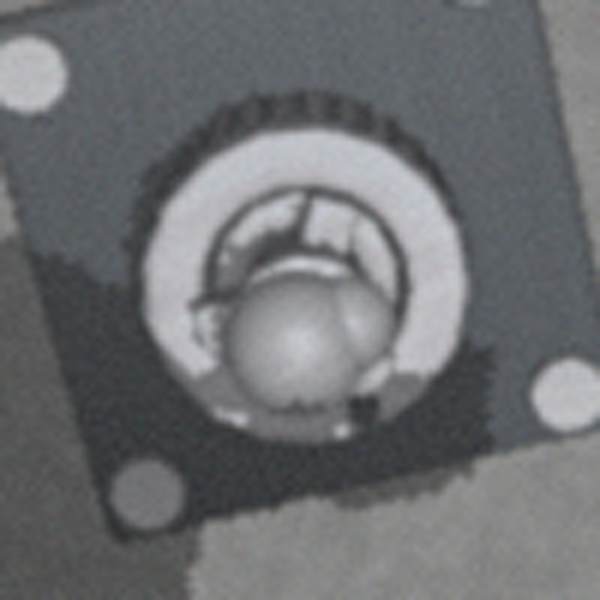

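The top view at (317,213) shows the three jaws in against the shaft, with the dome centre at (0.5634, 0.2210, 0.0757). Next is the gauge.

Run:
```python
from h import *
from workcell import *
move(read_state(),(.484,-.2135,.30),down(3))
```

```text
slide cm [-38.15  22.21  -6.61] rot [0.0056 0.0056 0.8118] rows>= 10.7
```

Emit:
play_rows(
  slide=[
    [-2.5, 1.5, -1],
    [-6, 3.5, -3],
    [-9.5, 5.5, -5],
    [-13, 7.5, -6.6],
    [-16.5, 9.6, -6.6],
    [-20, 11.6, -6.6],
    [-23.5, 13.7, -6.6],
    [-27, 15.7, -6.6],
    [-30.5, 17.8, -6.6],
    [-34, 19.8, -6.6],
    [-37, 21.5, -6.6],
    [-38.2, 22.2, -6.6],
  ],
  delta_rot=[
    [0, 0, 0.06],
    [0, 0, 0.13],
    [0, 0, 0.2],
    [0, 0, 0.27],
    [0, 0, 0.34],
    [0, 0, 0.42],
    [0, 0, 0.49],
    [0, 0, 0.56],
    [0, 0, 0.63],
    [0, 0, 0.7],
    [0, 0, 0.77],
    [0.006, 0.006, 0.81],
  ],
)

```text
time: 10.55
tool_pos: [0.4814, -0.2174, 0.2975]
tcp_rot: [-3.14, -0.075, 0.006]
wrist_force: [-0.2, -0.2, 0.0]
width: 1.0
```

Emit:
play_rows(
  slide=[
    [0, 0, 0],
    [0, 0, 0],
    [0, 0, 0],
  ],
  delta_rot=[
    [0, 0, 0],
    [0, 0, 0],
    [0, 0, 0],
  ],
)

```text
time: 10.8
tool_pos: [0.4808, -0.2165, 0.2957]
tcp_rot: [-3.138, -0.076, 0.01]
wrist_force: [0.0, 0.2, -0.5]
width: 0.996
```

Run:
```python
from h import *
from workcell import *
s=read_state();p=read_camera('wrist');pickle.dump((s,p),open('pics/w3.pkl','wb'))
cv2.imwrite('pics/w3.png',p['image'][:,:,::-1])
W=tool(s)@p['hand_eye'];print(s['time'],s['tool_pos'],s['tcp_rot'],s['q'])
c=cloud(p,W);dd=np.hypot(c[...,0]-.484,c[...,1]+.2135)
for z,t,r in((.188,.004,.03),(.022,.01,.06),):
    q=c[(p['depth']>0)&(abs(c[...,2]-z)<t)&(dd<r)]
    print(z,len(q),np.median(q,0),cv2.minAreaRect((q[:,:2]*1000).astype(np.float32)))
# disc side walls: 
q=c[(p['depth']>0)&(c[...,2]>.05)&(c[...,2]<.148)&(dd<.075)]
print(len(q),cv2.minAreaRect((q[:,:2]*1000).astype(np.float32)))
for t in ['gauge_grip','needle_tip','fork_gap']: print(t,[(r['conf'],r['at']) for r in landmark_of(t,p)])
```

```text
10.8 [ 0.48081756 -0.2164612   0.29570172] [-3.13793262 -0.07583936  0.01012247] [-4.69831298e-01 -4.39151848e-02  1.84012024e+00 -6.72808364e-04
  1.35235950e+00  1.05278538e+00]
0.188 1228 [ 0.4835904  -0.21500076  0.18785591] ((482.5246276855469, -215.29666137695312), (24.656583786010742, 25.852031707763672), 4.444343566894531)
0.022 1407 [ 0.4954569  -0.2157485   0.02274719] ((493.55352783203125, -214.14773559570312), (31.820100784301758, 56.08063888549805), 3.7788329124450684)
3144 ((482.87786865234375, -215.45916748046875), (26.365432739257812, 119.38323211669922), 3.0017788410186768)
gauge_grip [(0.79, [525.2, 147.2])]
needle_tip [(0.71, [318.0, 182.9])]
fork_gap [(0.56, [299.0, 186.7])]
```

View pics/w3.png

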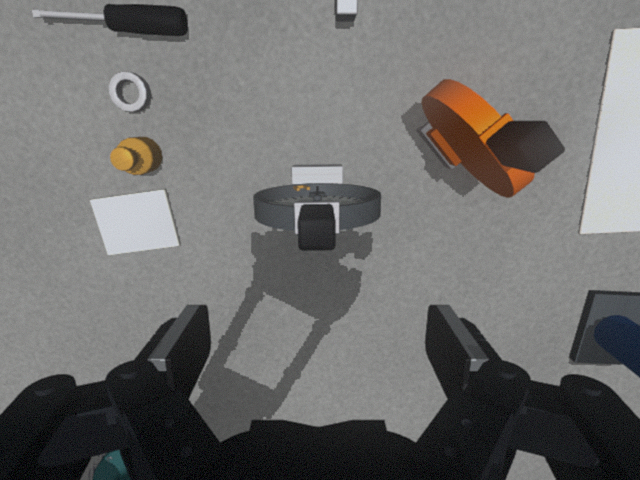

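The wrist view shows the neck at (317,226), the needle tip near (318,183) and the fork near (299,187). The neighbouring orange copy at (480,140) is clear of the gripper's path. Descending on the neck.

Run:
```python
from h import *
from workcell import *
p=pickle.load(open('pics/w3.pkl','rb'))[1];cr=p['image'][160:260,240:400,::-1];cv2.imwrite('pics/w3c.png',cv2.resize(cr,(800,500),interpolation=2))
move(read_state(),(.4825,-.2153,.157),down(3.5))
```

```text
slide cm [ 0.13 -0.06 14.03] rot [-0.001   0.0039 -0.011 ] rows>= 3.4
```

View pics/w3c.png

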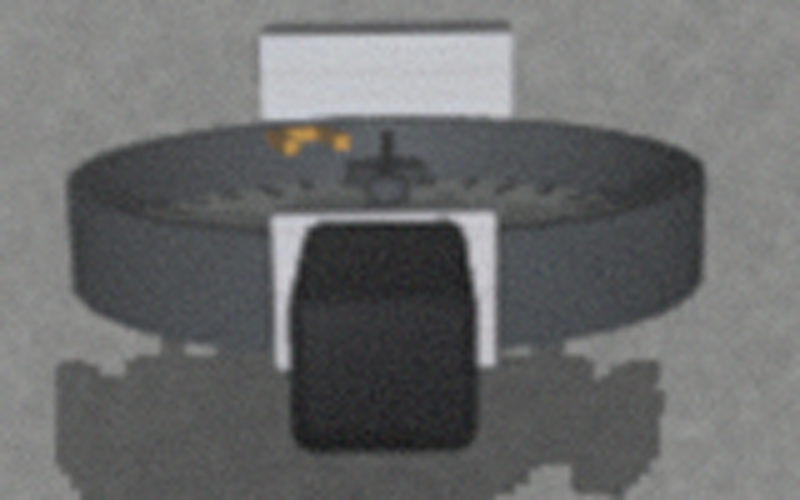

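Emit:
play_rows(
  slide=[
    [0.13, -0.06, 2],
    [0.13, -0.06, 4.5],
    [0.13, -0.06, 7],
    [0.13, -0.06, 9],
    [0.13, -0.06, 10.7],
    [0.13, -0.06, 12],
    [0.13, -0.06, 13],
    [0.13, -0.06, 13.6],
    [0.13, -0.06, 14],
    [0.13, -0.06, 14],
  ],
  delta_rot=[
    [0, 0.004, -0.01],
    [0, 0.004, -0.01],
    [0, 0.004, -0.01],
    [0, 0.004, -0.01],
    [0, 0.004, -0.01],
    [0, 0.004, -0.01],
    [0, 0.004, -0.01],
    [0, 0.004, -0.01],
    [0, 0.004, -0.01],
    [0, 0.004, -0.01],
  ],
)

```text
time: 11.83
tool_pos: [0.4824, -0.2148, 0.1569]
tcp_rot: [-3.139, -0.095, 0.001]
wrist_force: [0.1, 0.1, 0.3]
width: 1.001
```

Emit:
play_rows(
  slide=[
    [0, 0, 0],
    [0, 0, 0],
    [0, 0, 0],
    [0, 0, 0],
    [0, 0, 0],
    [0, 0, 0],
    [0, 0, 0],
    [0, 0, 0],
    [0, 0, 0],
    [0, 0, 0],
  ],
  delta_rot=[
    [0, 0, 0],
    [0, 0, 0],
    [0, 0, 0],
    [0, 0, 0],
    [0, 0, 0],
    [0, 0, 0],
    [0, 0, 0],
    [0, 0, 0],
    [0, 0, 0],
    [0, 0, 0],
  ],
  hand=0,
  force=80,
)

```text
time: 12.67
tool_pos: [0.483, -0.2152, 0.1576]
tcp_rot: [-3.14, -0.095, -0.001]
wrist_force: [0.4, -0.9, 5.4]
width: 0.296
```

```bash
python3 st.py
python3 - <<'E'
from h import *
from workcell import *
p=read_camera('wrist');cv2.imwrite('pics/w4.png',p['image'][:,:,::-1])
E
```

```text
12.6667 q [-4.670e-01  5.500e-02  2.002e+00  1.000e-03  1.084e+00  1.043e+00] p [ 0.483  -0.2152  0.1576] tau [-0.101 -0.106 -0.04 ] F [ 0.44 -0.86  5.39] tq6 -0.006 0.29562782296798756
```

View pics/w4.png

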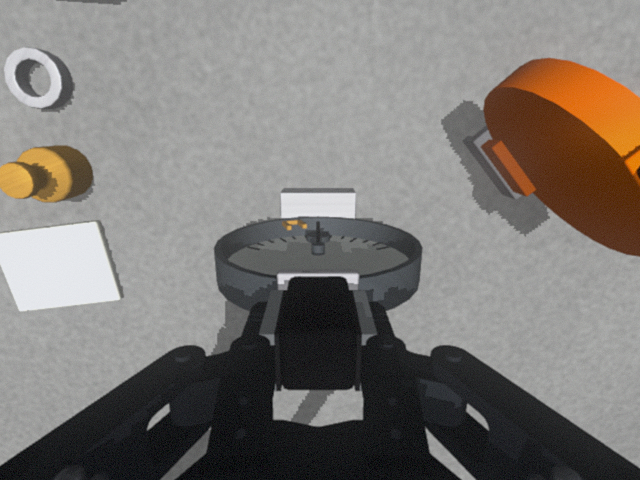

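The gauge is gripped at opening 0.296, about 25 mm. Lifting.

Emit:
play_rows(
  slide=[
    [0, 0, -0.5],
    [0, 0, -1.5],
    [0, 0, -3],
    [0, 0, -5],
    [0, 0, -7],
    [0, 0, -9],
    [0, 0, -11],
    [0, 0, -13],
    [0, 0, -14.5],
    [0, 0, -15],
    [0, 0, -15],
    [0, 0, -15],
  ],
  delta_rot=[
    [0, 0, 0],
    [0, 0, 0],
    [0, 0, 0],
    [0, 0, 0],
    [0, 0, 0],
    [0, 0, 0],
    [0, 0, 0],
    [0, 0, 0],
    [0, 0, 0],
    [0, 0, 0],
    [0, 0, 0],
    [0, 0, 0],
  ],
)

```text
time: 13.72
tool_pos: [0.4822, -0.2149, 0.3065]
tcp_rot: [-3.139, -0.095, 0.002]
wrist_force: [-0.2, -0.4, -6.4]
width: 0.295
```

```bash
python3 st.py
python3 - <<'E'
from h import *
from workcell import *
s=read_state();Rt=down(45);D=np.array([.5634,.2210,.076])
P=D-Rt@np.array([.003,0,.1576]);print(P)
move(s,P+[0,0,.06],Rt)
E
```

```text
13.7167 q [-4.670e-01 -5.100e-02  1.827e+00  1.000e-03  1.367e+00  1.043e+00] p [ 0.4822 -0.2149  0.3065] tau [-0.014  0.016  0.023] F [-0.17 -0.44 -6.42] tq6 -0.0 0.2946007469885388
[0.56127868 0.21887868 0.2336    ]
slide cm [ 10.53 -42.81   1.34] rot [-1.900e-03  3.000e-04 -7.246e-01] rows>= 10.6
```

Emit:
play_rows(
  slide=[
    [0.2, -1, 0],
    [0.6, -3, 0],
    [1.2, -5.5, 0],
    [1.9, -8, 0],
    [2.6, -10.5, 0],
    [3.2, -13, 0],
    [3.8, -15.5, 0],
    [4.4, -18, 0],
    [5.1, -20.5, 0],
    [5.6, -23, 0],
    [6.2, -25.5, 0],
    [6.8, -28, 0],
  ],
  delta_rot=[
    [0, 0, -0.02],
    [0, 0, -0.05],
    [0, 0, -0.1],
    [0, 0, -0.14],
    [0, 0, -0.18],
    [0, 0, -0.22],
    [0, 0, -0.26],
    [0, 0, -0.3],
    [0, 0, -0.34],
    [0, 0, -0.38],
    [0, 0, -0.42],
    [0, 0, -0.46],
  ],
)

```text
time: 14.72
tool_pos: [0.5317, 0.0707, 0.3047]
tcp_rot: [-3.032, -0.813, 0.007]
wrist_force: [-0.3, -0.8, -4.9]
width: 0.293
```

```bash
cat > tgt.py <<'E'
import sys
from h import *
from workcell import *
s=read_state();dz,phi=map(float,sys.argv[1:3]);D=np.array([.5634,.2210,.076])+(np.array(eval(sys.argv[3])) if len(sys.argv)>3 else 0)
Rt=down(45)@R.from_rotvec([-phi,0,0]).as_matrix()
P=D-Rt@np.array([.003,0,.1576])
print('target',P,'now',s['tool_pos'],'F',s['wrist_force'])
move(s,P+[0,0,dz],Rt)
E
python3 tgt.py .06 0
```

```text
target [0.56127868 0.21887868 0.2336    ] now [0.53172214 0.07066406 0.30472699] F [-0.29138515 -0.79956255 -4.88296921]
slide cm [  9.98 -11.35   1.12] rot [-0.0043  0.0028 -0.2614] rows>= 3.6
```

Emit:
play_rows(
  slide=[
    [1.5, -1.9, 0],
    [3.2, -3.7, 0],
    [4.9, -5.5, 0.2],
    [6.5, -7.3, 0.5],
    [8, -9, 0.8],
    [9.2, -10.4, 1],
    [9.8, -11.2, 1.1],
    [10, -11.4, 1.1],
    [10, -11.4, 1.1],
    [10, -11.4, 1.1],
  ],
  delta_rot=[
    [0, 0, -0.04],
    [0, 0, -0.08],
    [0, 0, -0.13],
    [0, 0, -0.17],
    [0, 0, -0.21],
    [0, 0, -0.24],
    [-0.004, 0.003, -0.26],
    [-0.004, 0.003, -0.26],
    [-0.004, 0.003, -0.26],
    [-0.004, 0.003, -0.26],
  ],
)

```text
time: 15.55
tool_pos: [0.5607, 0.2188, 0.2933]
tcp_rot: [2.903, 1.2, -0.002]
wrist_force: [0.1, -1.1, -3.9]
width: 0.293
```

```bash
python3 tgt.py 0.01 0
python3 - <<'E'
from h import *
from workcell import *
for n in ['wrist','scene','side']:
    p=read_camera(n);pickle.dump(p,open(f'pics/{n}5.pkl','wb'))
    if n=='wrist': cr=p['image']; cv2.imwrite('pics/w5.png',cr[:,:,::-1])
    else:
        u,v=map(int,proj(p,np.array([.5634,.221,.14])));print(u,v)
        cr=p['image'][max(v-110,0):v+90,max(u-100,0):u+100,::-1];cv2.imwrite(f'pics/{n}5c.png',cv2.resize(cr,(400,400),interpolation=2))
cv2.imwrite('pics/5.png',np.hstack([cv2.imread('pics/scene5c.png'),cv2.imread('pics/side5c.png')]))
E
```

```text
target [0.56127868 0.21887868 0.2336    ] now [0.56070526 0.21876427 0.29330735] F [ 0.1239929  -1.09732076 -3.91355304]
slide cm [0.06 0.03 4.97] rot [-0.0002  0.0014 -0.0017] rows>= 1.2
404 327
214 332
```

View pics/5.png

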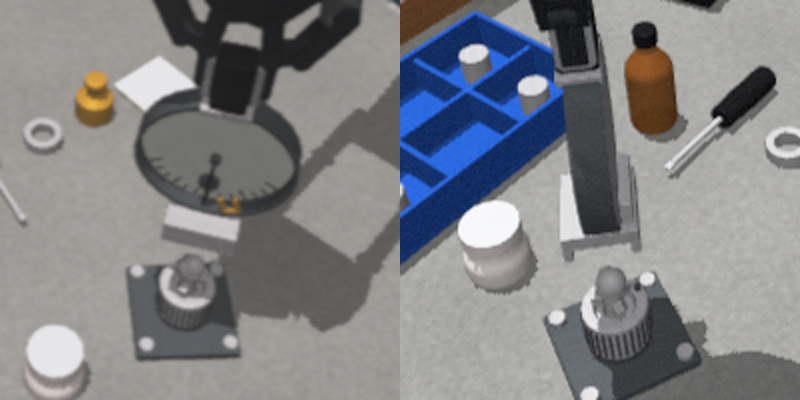

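View pics/w5.png

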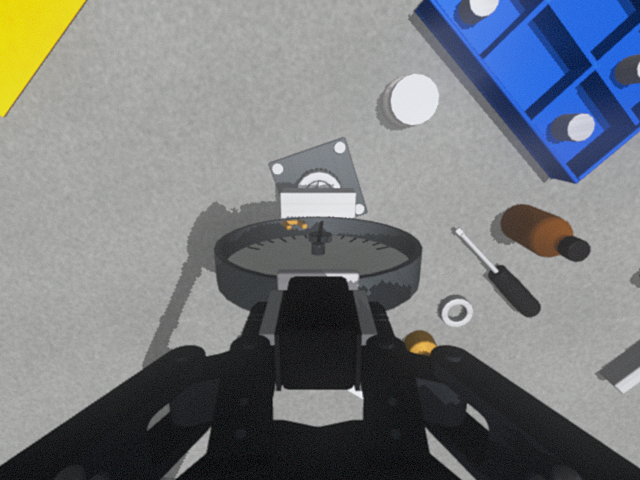

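Emit:
play_rows(
  slide=[
    [0.06, 0.03, 0.6],
    [0.06, 0.03, 1.6],
    [0.06, 0.03, 2.6],
    [0.06, 0.03, 3.6],
    [0.06, 0.03, 4.3],
    [0.06, 0.03, 4.8],
    [0.06, 0.03, 5.0],
    [0.06, 0.03, 5.0],
    [0.06, 0.03, 5.0],
  ],
  delta_rot=[
    [0, 0, 0],
    [0, 0, 0],
    [0, 0, 0],
    [0, 0, 0],
    [0, 0, 0],
    [0, 0, 0],
    [0, 0, 0],
    [0, 0, 0],
    [0, 0, 0],
  ],
)

```text
time: 16.45
tool_pos: [0.562, 0.2187, 0.2442]
tcp_rot: [2.904, 1.198, 0.001]
wrist_force: [0.4, -1.1, -4.9]
width: 0.291
```

```bash
python3 tgt.py 0.002 0
python3 - <<'E'
from h import *
from workcell import *
for n in ['scene','side']:
    p=read_camera(n)
    u,v=map(int,proj(p,np.array([.5634,.221,.1])));print(u,v)
    cr=p['image'][max(v-60,0):v+60,max(u-60,0):u+60,::-1];cv2.imwrite(f'pics/{n}6c.png',cv2.resize(cr,(400,400),interpolation=2))
cv2.imwrite('pics/6.png',np.hstack([cv2.imread('pics/scene6c.png'),cv2.imread('pics/side6c.png')]))
E
```

```text
target [0.56127868 0.21887868 0.2336    ] now [0.56202419 0.21870881 0.24421152] F [ 0.4422469  -1.10413483 -4.91542256]
slide cm [-0.04 -0.06  0.86] rot [ 0.0002 -0.0004 -0.0027] rows>= 0.2
401 341
217 352
```

View pics/6.png

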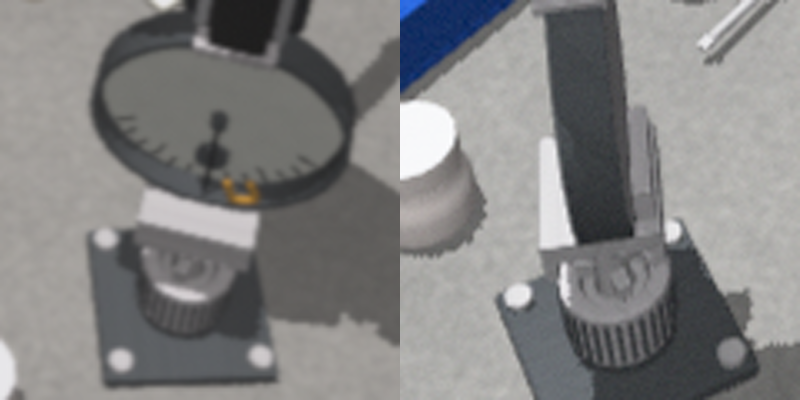

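Emit:
play_rows(
  slide=[
    [-0.04, -0.05, 0.2],
    [-0.04, -0.05, 0.4],
    [-0.04, -0.05, 0.6],
    [-0.04, -0.05, 0.75],
    [-0.04, -0.05, 0.85],
    [-0.04, -0.05, 0.9],
    [-0.04, -0.05, 0.9],
  ],
  delta_rot=[
    [0, 0, 0],
    [0, 0, 0],
    [0, 0, 0],
    [0, 0, 0],
    [0, 0, 0],
    [0, 0, 0],
    [0, 0, 0],
  ],
)

```text
time: 17.13
tool_pos: [0.5616, 0.2188, 0.2355]
tcp_rot: [2.904, 1.198, 0.002]
wrist_force: [-0.1, 0.7, -4.9]
width: 0.294
```

Emit:
play_rows(
  slide=[
    [0, 0, 0.1],
    [0, 0, 0.1],
    [0, 0, 0.1],
  ],
  delta_rot=[
    [0, 0, 0],
    [0, 0, 0],
    [0, 0, 0],
  ],
)

```text
time: 17.38
tool_pos: [0.5615, 0.2188, 0.2344]
tcp_rot: [2.904, 1.198, 0.001]
wrist_force: [-0.2, 0.3, -4.3]
width: 0.299
```

Emit:
play_rows(
  slide=[
    [0, 0, 0.1],
    [0, 0, 0.1],
    [0, 0, 0.1],
  ],
  delta_rot=[
    [0, 0, 0],
    [0, 0, 0],
    [0, 0, 0],
  ],
)

```text
time: 17.63
tool_pos: [0.5616, 0.2188, 0.2336]
tcp_rot: [2.904, 1.198, 0.002]
wrist_force: [0.0, 0.0, -4.0]
width: 0.297
```

Emit:
play_rows(
  slide=[
    [0, 0, 0.1],
    [0, 0, 0.1],
    [0, 0, 0.1],
  ],
  delta_rot=[
    [0, 0, 0],
    [0, 0, 0],
    [0, 0, 0],
  ],
)

```text
time: 17.88
tool_pos: [0.5618, 0.2189, 0.2333]
tcp_rot: [2.904, 1.198, 0.003]
wrist_force: [-1.3, 0.5, -0.2]
width: 0.293
```

Emit:
play_rows(
  slide=[
    [0, 0, 0.1],
    [0, 0, 0.1],
    [0, 0, 0.1],
  ],
  delta_rot=[
    [0, 0, 0],
    [0, 0, 0],
    [0, 0, 0],
  ],
)

```text
time: 18.13
tool_pos: [0.562, 0.219, 0.2332]
tcp_rot: [2.904, 1.198, 0.004]
wrist_force: [-1.5, -0.5, 4.3]
width: 0.291
```

The foot touches at TCP z of about 0.2334, and the push is about 9 N above the hanging weight. Now I measure fork against needle.

```bash
cat > dial.py <<'E'
import sys
from h import *
from workcell import *
k=sys.argv[1]
s=read_state();p=read_camera('wrist');pickle.dump((s,p),open(f'pics/d{k}.pkl','wb'))
q=read_camera('scene')
cr=p['image'][200:280,220:420,::-1];cr=cv2.resize(cr,(800,320),interpolation=2)
u,v=map(int,proj(q,np.array([.5634,.221,.12])))
c2=cv2.resize(q['image'][v-50:v+30,u-60:u+60,::-1],(420,280),interpolation=2)
cv2.imwrite(f'pics/d{k}.png',np.vstack([cr,np.hstack([c2,np.zeros((280,380,3),np.uint8)])]))
h=cv2.cvtColor(p['image'],cv2.COLOR_RGB2HSV)[200:280,220:420]
m=(h[...,0]>10)&(h[...,0]<28)&(h[...,1]>150)&(h[...,2]>90)
ys,xs=np.nonzero(m);print('brass',len(xs),xs.min()+220,xs.max()+220,xs.mean()+220,ys.mean()+200)
print(s['time'],s['tool_pos'],s['wrist_force'])
for t in ['needle_tip','fork_gap']:
    for n,pp in(('w',p),('s',q)):print(t,n,[(r['conf'],r['at']) for r in landmark_of(t,pp)][:2])
E
python3 dial.py a
```

```text
brass 39 287 305 294.56410256410254 224.5897435897436
18.1333 [0.56201323 0.21902782 0.23320268] [-1.52228574 -0.45954952  4.32264614]
needle_tip w [(0.81, [317.2, 221.4])]
needle_tip s [(0.66, [401.8, 344.4])]
fork_gap w [(0.42, [289.9, 221.9])]
fork_gap s [(0.55, [413.2, 345.1])]
```

View pics/da.png

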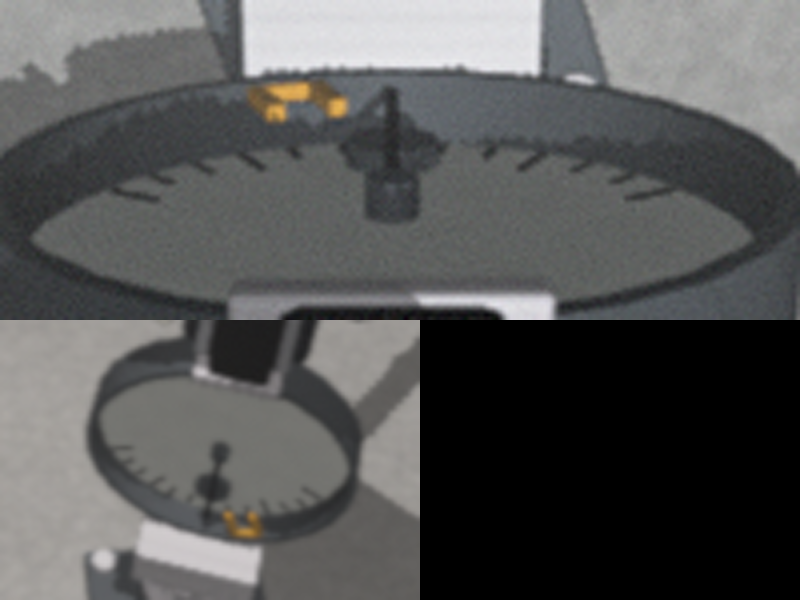

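Run:
```python
from h import *
s,p=pickle.load(open('pics/da.pkl','rb'));H=p['hand_eye']
for X in (0.004,.008,.012,.016):
    g=lambda f:np.array(proj(p,np.array([.003+X,-.053*np.sin(f),.0756+.053*np.cos(f)]),H)).round(1)
    print(X,[ (f,*g(f)) for f in(0,.2,.25,.3,.35,.4)])
```

```text
0.004 [(0, np.float64(318.1), np.float64(220.6)), (0.2, np.float64(303.6), np.float64(220.9)), (0.25, np.float64(300.1), np.float64(221.1)), (0.3, np.float64(296.5), np.float64(221.4)), (0.35, np.float64(293.0), np.float64(221.7)), (0.4, np.float64(289.5), np.float64(222.0))]
0.008 [(0, np.float64(318.1), np.float64(215.2)), (0.2, np.float64(303.6), np.float64(215.6)), (0.25, np.float64(300.0), np.float64(215.8)), (0.3, np.float64(296.4), np.float64(216.0)), (0.35, np.float64(292.9), np.float64(216.3)), (0.4, np.float64(289.4), np.float64(216.6))]
0.012 [(0, np.float64(318.1), np.float64(209.9)), (0.2, np.float64(303.5), np.float64(210.2)), (0.25, np.float64(299.9), np.float64(210.4)), (0.3, np.float64(296.3), np.float64(210.6)), (0.35, np.float64(292.8), np.float64(210.9)), (0.4, np.float64(289.2), np.float64(211.2))]
0.016 [(0, np.float64(318.1), np.float64(204.5)), (0.2, np.float64(303.5), np.float64(204.8)), (0.25, np.float64(299.8), np.float64(205.0)), (0.3, np.float64(296.2), np.float64(205.2)), (0.35, np.float64(292.7), np.float64(205.4)), (0.4, np.float64(289.1), np.float64(205.7))]
```

```bash
for f in 0.1 0.2 0.3; do python3 tgt.py -0.001 $f; done
```

```text
target [0.55015324 0.23000412 0.23281266] now [0.56209087 0.21907503 0.23314427] F [-1.38930149 -0.18475917  6.24313771]
slide cm [-0.08 -1.62  0.13] rot [-0.0987 -0.0026 -0.0029] rows>= 0.8
target [0.53913896 0.2410184  0.23045849] now [0.56209087 0.21907503 0.23314427] F [-1.38930149 -0.18475917  6.24313771]
slide cm [-0.08 -3.17  0.36] rot [-0.1987 -0.0024 -0.003 ] rows>= 1.6
target [0.5283459  0.25181146 0.22656103] now [0.56209087 0.21907503 0.23314427] F [-1.38930149 -0.18475917  6.24313771]
slide cm [-0.09 -4.7   0.75] rot [-0.2987 -0.0023 -0.0031] rows>= 2.4
```

Emit:
play_rows(
  slide=[
    [-0.08, -0.2, 0.09],
    [-0.08, -0.5, 0.1],
    [-0.08, -0.81, 0.1],
    [-0.08, -1.13, 0.11],
    [-0.08, -1.62, 0.13],
    [-0.08, -1.94, 0.17],
    [-0.08, -2.25, 0.21],
    [-0.08, -2.56, 0.26],
    [-0.08, -2.87, 0.31],
    [-0.08, -3.17, 0.36],
    [-0.08, -3.17, 0.36],
    [-0.08, -3.17, 0.36],
  ],
  delta_rot=[
    [-0.01, 0, 0],
    [-0.03, 0, 0],
    [-0.05, 0, 0],
    [-0.07, 0, 0],
    [-0.1, 0, 0],
    [-0.12, 0, 0],
    [-0.14, 0, 0],
    [-0.16, 0, 0],
    [-0.18, 0, 0],
    [-0.2, -0.002, -0.003],
    [-0.2, -0.002, -0.003],
    [-0.2, -0.002, -0.003],
  ],
)

```text
time: 19.43
tool_pos: [0.54, 0.2409, 0.2303]
tcp_rot: [2.725, 1.131, 0.118]
wrist_force: [1.2, -4.0, 5.6]
width: 0.294
```

```bash
python3 st.py; for f in .2 0.25 0.3; do python3 tgt.py -0.001 $f; done
```

```text
19.4333 q [ 0.489  0.077  1.852 -0.213  1.159  1.353] p [0.54   0.2409 0.2303] tau [-1.033 -0.537 -0.063] F [ 1.16 -3.97  5.6 ] tq6 0.016 0.29413094933053124
target [0.53913896 0.2410184  0.23045849] now [0.54003721 0.24086249 0.2303051 ] F [ 1.1586432  -3.97471914  5.60372239]
slide cm [-0.05 -0.09  0.07] rot [ 0.0049 -0.0018  0.0014] rows>= 0.0
target [0.53370798 0.24644938 0.2287006 ] now [0.54003721 0.24086249 0.2303051 ] F [ 1.1586432  -3.97471914  5.60372239]
slide cm [-0.05 -0.88  0.08] rot [-0.0451 -0.0018  0.0014] rows>= 0.4
target [0.5283459  0.25181146 0.22656103] now [0.54003721 0.24086249 0.2303051 ] F [ 1.1586432  -3.97471914  5.60372239]
slide cm [-0.05 -1.66  0.14] rot [-0.0951 -0.0018  0.0013] rows>= 0.8
```

Emit:
play_rows(
  slide=[
    [-0.05, -0.25, 0.04],
    [-0.05, -0.5, 0.04],
    [-0.05, -0.75, 0.05],
    [-0.05, -1, 0.06],
    [-0.05, -1.3, 0.07],
    [-0.05, -1.6, 0.09],
    [-0.05, -1.66, 0.1],
    [-0.05, -1.66, 0.1],
  ],
  delta_rot=[
    [-0.01, 0, 0],
    [-0.025, 0, 0],
    [-0.04, 0, 0],
    [-0.055, 0, 0],
    [-0.075, 0, 0],
    [-0.09, -0.002, 0.001],
    [-0.095, -0.002, 0.001],
    [-0.095, -0.002, 0.001],
  ],
)

```text
time: 20.1
tool_pos: [0.5283, 0.2527, 0.2261]
tcp_rot: [2.641, 1.096, 0.167]
wrist_force: [0.5, -0.1, 3.9]
width: 0.298
```

Emit:
play_rows(
  slide=[
    [0, 0, 0.05],
    [0, 0, 0.05],
    [0, 0, 0.05],
    [0, 0, 0.05],
    [0, 0, 0.05],
    [0, 0, 0.05],
    [0, 0, 0.05],
    [0, 0, 0.05],
    [0, 0, 0.05],
    [0, 0, 0.05],
    [0, 0, 0.05],
    [0, 0, 0.05],
  ],
  delta_rot=[
    [0, 0, 0],
    [0, 0, 0],
    [0, 0, 0],
    [0, 0, 0],
    [0, 0, 0],
    [0, 0, 0],
    [0, 0, 0],
    [0, 0, 0],
    [0, 0, 0],
    [0, 0, 0],
    [0, 0, 0],
    [0, 0, 0],
  ],
)

```text
time: 21.1
tool_pos: [0.5285, 0.2528, 0.226]
tcp_rot: [2.641, 1.096, 0.168]
wrist_force: [-0.3, -0.8, 5.7]
width: 0.289
```

```bash
python3 st.py; python3 tgt.py -0.001 .3; python3 dial.py b
```

```text
21.1 q [ 0.572  0.067  1.885 -0.324  1.142  1.484] p [0.5285 0.2528 0.226 ] tau [-0.667 -0.331 -0.124] F [-0.31 -0.78  5.73] tq6 -0.009 0.28924696953585394
target [0.5283459  0.25181146 0.22656103] now [0.52845436 0.25279919 0.22603718] F [-0.30999979 -0.7774817   5.72858363]
slide cm [-0.08  0.05  0.06] rot [ 0.001  -0.0017  0.0012] rows>= 0.0
brass 38 288 306 294.07894736842104 224.44736842105263
21.1 [0.52845436 0.25279919 0.22603718] [-0.30999979 -0.7774817   5.72858363]
needle_tip w [(0.98, [298.4, 223.1]), (0.61, [466.0, 269.7])]
needle_tip s [(0.66, [416.3, 346.4]), (0.23, [323.7, 288.7])]
fork_gap w [(0.66, [294.1, 222.1])]
fork_gap s [(0.56, [417.5, 349.2])]
```

View pics/db.png

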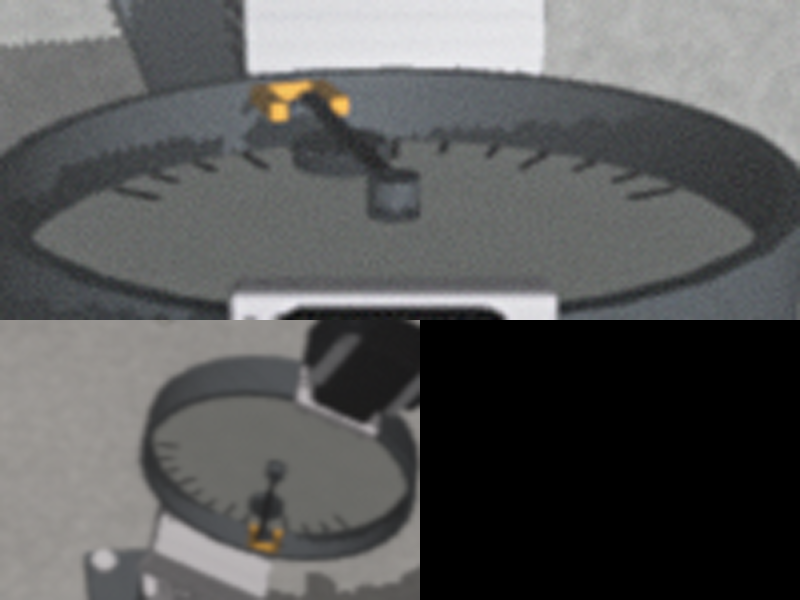

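The needle is in the gap, slightly to the low side in both views: wrist crop (303,95) against a mid-gap near 298, and scene crop 263 against 265. I tilt 0.02 rad more and let it settle.

```bash
python3 tgt.py -0.0012 .321 "[0,0.0007,0]"
```

```text
target [0.52611761 0.25473975 0.22554985] now [0.52844699 0.25278957 0.22603265] F [-0.88958452 -1.51941896  6.70713656]
slide cm [-0.03 -0.34  0.07] rot [-0.02   -0.0017  0.0011] rows>= 0.2
```

Emit:
play_rows(
  slide=[
    [0, -0.1, 0.05],
    [0, -0.2, 0.05],
    [0, -0.3, 0.05],
    [0, -0.34, 0.05],
    [0, -0.34, 0.05],
    [0, -0.34, 0.05],
    [0, -0.34, 0.05],
    [0, -0.34, 0.05],
    [0, -0.34, 0.05],
    [0, -0.34, 0.05],
    [0, -0.34, 0.05],
    [0, -0.34, 0.05],
  ],
  delta_rot=[
    [-0.006, 0, 0],
    [-0.012, 0, 0],
    [-0.018, 0, 0],
    [-0.022, 0, 0],
    [-0.022, 0, 0],
    [-0.022, 0, 0],
    [-0.022, 0, 0],
    [-0.022, 0, 0],
    [-0.022, 0, 0],
    [-0.022, 0, 0],
    [-0.022, 0, 0],
    [-0.022, 0, 0],
  ],
)

```text
time: 22.4
tool_pos: [0.5263, 0.2551, 0.225]
tcp_rot: [2.621, 1.088, 0.179]
wrist_force: [-0.6, -1.0, 6.8]
width: 0.293
```

Emit:
play_rows(
  slide=[
    [0, 0, 0.05],
    [0, 0, 0.05],
    [0, 0, 0.05],
    [0, 0, 0.05],
    [0, 0, 0.05],
    [0, 0, 0.05],
    [0, 0, 0.05],
    [0, 0, 0.05],
    [0, 0, 0.05],
    [0, 0, 0.05],
    [0, 0, 0.05],
    [0, 0, 0.05],
  ],
  delta_rot=[
    [0, 0, 0],
    [0, 0, 0],
    [0, 0, 0],
    [0, 0, 0],
    [0, 0, 0],
    [0, 0, 0],
    [0, 0, 0],
    [0, 0, 0],
    [0, 0, 0],
    [0, 0, 0],
    [0, 0, 0],
    [0, 0, 0],
  ],
)

```text
time: 23.4
tool_pos: [0.5263, 0.2551, 0.225]
tcp_rot: [2.622, 1.087, 0.18]
wrist_force: [-0.9, -0.9, 6.3]
width: 0.293
```

Emit:
play_rows(
  slide=[
    [0, 0, 0.05],
    [0, 0, 0.05],
    [0, 0, 0.05],
    [0, 0, 0.05],
    [0, 0, 0.05],
    [0, 0, 0.05],
    [0, 0, 0.05],
    [0, 0, 0.05],
    [0, 0, 0.05],
    [0, 0, 0.05],
    [0, 0, 0.05],
    [0, 0, 0.05],
  ],
  delta_rot=[
    [0, 0, 0],
    [0, 0, 0],
    [0, 0, 0],
    [0, 0, 0],
    [0, 0, 0],
    [0, 0, 0],
    [0, 0, 0],
    [0, 0, 0],
    [0, 0, 0],
    [0, 0, 0],
    [0, 0, 0],
    [0, 0, 0],
  ],
)

```text
time: 24.4
tool_pos: [0.5264, 0.2551, 0.225]
tcp_rot: [2.622, 1.087, 0.18]
wrist_force: [-1.1, -1.0, 7.2]
width: 0.294
```

```bash
python3 st.py; python3 tgt.py -0.001 .32; sed -i 's/\[v-50:v+30,u-60:u+60,::-1\],(420,280)/[v-25:v+15,u-30:u+30,::-1],(800,533)/; s/np.vstack(\[cr,.*\]))/np.vstack([cv2.resize(p["image"][200:280,260:360,::-1],(800,640),interpolation=2)[:320],c2[:280]]))/' dial.py; python3 dial.py c
```

```text
24.4 q [ 0.59   0.067  1.892 -0.35   1.14   1.515] p [0.5264 0.2551 0.225 ] tau [-0.809 -0.242 -0.109] F [-1.1  -0.99  7.25] tq6 -0.009 0.29419455532033684
target [0.52622337 0.25393399 0.2255995 ] now [0.5263514  0.25510179 0.22503703] F [-1.097344   -0.98642207  7.24575105]
slide cm [-0.09  0.06  0.06] rot [ 0.0035 -0.002   0.0003] rows>= 0.0
brass 38 288 305 293.7368421052632 224.8421052631579
24.4 [0.5263514  0.25510179 0.22503703] [-1.097344   -0.98642207  7.24575105]
needle_tip w [(0.72, [295.3, 223.2])]
needle_tip s [(0.48, [418.3, 349.4]), (0.26, [351.0, 273.5])]
fork_gap w [(0.56, [291.0, 222.4])]
fork_gap s [(0.52, [417.4, 347.3])]
```

View pics/dc.png

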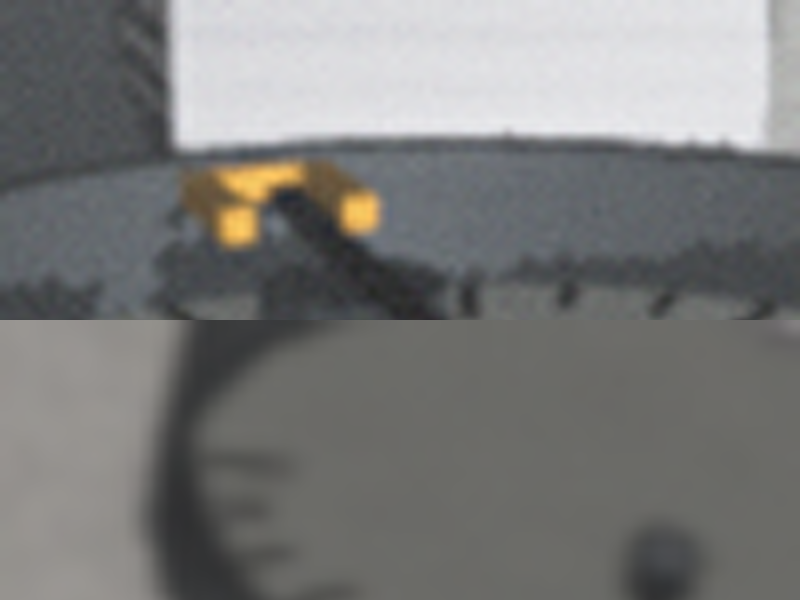

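Run:
```python
from workcell import *
import cv2,numpy as np
a=np.mean([read_camera('scene')['image'].astype(float) for _ in range(4)],0).astype(np.uint8)
cv2.imwrite('pics/sc.png',cv2.resize(a[315:365,385:450,::-1],(780,600),interpolation=cv2.INTER_CUBIC))
```

```text
(no output)
```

View pics/sc.png

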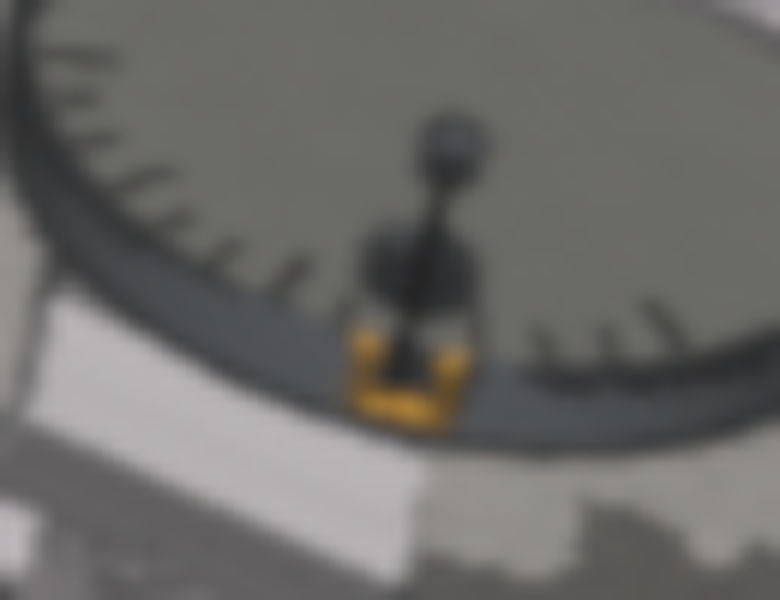

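Both views show the needle in the gap, about 0.015 rad short of centre. One last small tilt, easing the push a little.

Emit:
play_rows(
  slide=[
    [0, -0.08, 0.03],
    [0, -0.17, 0.03],
    [0, -0.25, 0.03],
    [0, -0.25, 0.03],
    [0, -0.25, 0.03],
    [0, -0.25, 0.03],
    [0, -0.25, 0.03],
    [0, -0.25, 0.03],
    [0, -0.25, 0.03],
    [0, -0.25, 0.03],
    [0, -0.25, 0.03],
    [0, -0.25, 0.03],
  ],
  delta_rot=[
    [-0.006, 0, 0],
    [-0.011, 0, 0],
    [-0.016, 0, 0],
    [-0.016, 0, 0],
    [-0.016, 0, 0],
    [-0.016, 0, 0],
    [-0.016, 0, 0],
    [-0.016, 0, 0],
    [-0.016, 0, 0],
    [-0.016, 0, 0],
    [-0.016, 0, 0],
    [-0.016, 0, 0],
  ],
)

```text
time: 25.9
tool_pos: [0.5246, 0.2567, 0.2243]
tcp_rot: [2.607, 1.081, 0.188]
wrist_force: [0.1, -1.1, 6.0]
width: 0.296
```

Emit:
play_rows(
  slide=[
    [0, 0, 0.03],
    [0, 0, 0.03],
    [0, 0, 0.03],
    [0, 0, 0.03],
    [0, 0, 0.03],
    [0, 0, 0.03],
    [0, 0, 0.03],
    [0, 0, 0.03],
    [0, 0, 0.03],
    [0, 0, 0.03],
    [0, 0, 0.03],
    [0, 0, 0.03],
  ],
  delta_rot=[
    [0, 0, 0],
    [0, 0, 0],
    [0, 0, 0],
    [0, 0, 0],
    [0, 0, 0],
    [0, 0, 0],
    [0, 0, 0],
    [0, 0, 0],
    [0, 0, 0],
    [0, 0, 0],
    [0, 0, 0],
    [0, 0, 0],
  ],
)

```text
time: 26.9
tool_pos: [0.5246, 0.2567, 0.2243]
tcp_rot: [2.607, 1.08, 0.188]
wrist_force: [0.5, -1.4, 6.3]
width: 0.3
```

Emit:
play_rows(
  slide=[
    [0, 0, 0.03],
    [0, 0, 0.03],
    [0, 0, 0.03],
    [0, 0, 0.03],
    [0, 0, 0.03],
    [0, 0, 0.03],
    [0, 0, 0.03],
    [0, 0, 0.03],
    [0, 0, 0.03],
    [0, 0, 0.03],
    [0, 0, 0.03],
    [0, 0, 0.03],
  ],
  delta_rot=[
    [0, 0, 0],
    [0, 0, 0],
    [0, 0, 0],
    [0, 0, 0],
    [0, 0, 0],
    [0, 0, 0],
    [0, 0, 0],
    [0, 0, 0],
    [0, 0, 0],
    [0, 0, 0],
    [0, 0, 0],
    [0, 0, 0],
  ],
)

```text
time: 27.9
tool_pos: [0.5246, 0.2567, 0.2242]
tcp_rot: [2.607, 1.08, 0.188]
wrist_force: [-0.9, -1.4, 6.5]
width: 0.293
```

```bash
python3 st.py
python3 - <<'E'
from workcell import *
import cv2,numpy as np
a=np.mean([read_camera('scene')['image'].astype(float) for _ in range(4)],0).astype(np.uint8)
w=np.mean([read_camera('wrist')['image'].astype(float) for _ in range(4)],0).astype(np.uint8)
S=read_camera('side')['image']
cv2.imwrite('pics/sc2.png',np.vstack([np.hstack([cv2.resize(a[325:365,395:435,::-1],(300,300),interpolation=2),cv2.resize(w[210:250,270:340,::-1],(500,300),interpolation=2)]),cv2.resize(S[270:420,100:500,::-1],(800,300))]))
E
python3 st.py
```

```text
27.9 q [ 0.604  0.067  1.897 -0.369  1.139  1.538] p [0.5246 0.2567 0.2242] tau [-0.793 -0.369 -0.138] F [-0.87 -1.35  6.49] tq6 -0.009 0.29339521403850727
28.35 q [ 0.604  0.067  1.897 -0.369  1.139  1.538] p [0.5246 0.2567 0.2243] tau [-0.715 -0.329 -0.11 ] F [-1.02 -0.87  5.71] tq6 -0.009 0.2933322172852269
```

View pics/sc2.png

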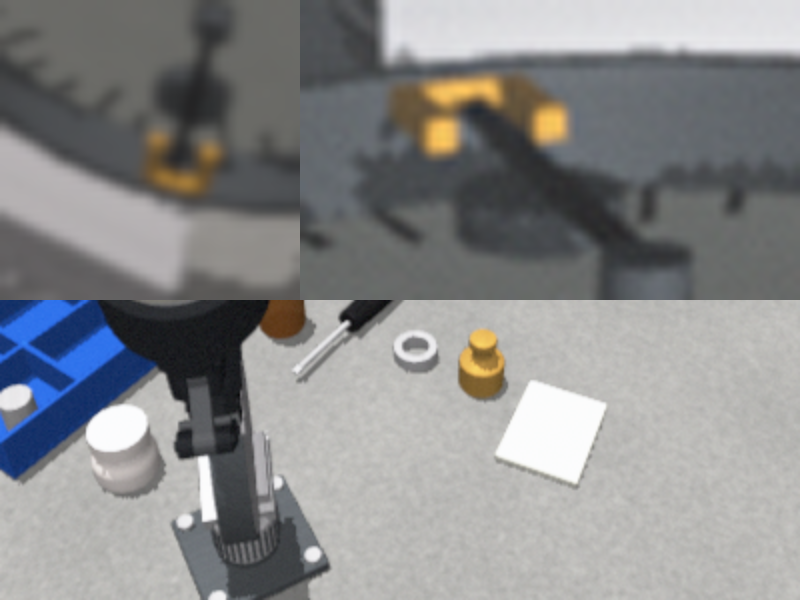

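Emit:
play_rows(
  slide=[
    [0, 0, 0],
    [0, 0, 0],
    [0, 0, 0],
    [0, 0, 0],
    [0, 0, 0],
    [0, 0, 0],
  ],
  delta_rot=[
    [0, 0, 0],
    [0, 0, 0],
    [0, 0, 0],
    [0, 0, 0],
    [0, 0, 0],
    [0, 0, 0],
  ],
)

```text
time: 28.85
tool_pos: [0.5245, 0.2567, 0.2243]
tcp_rot: [2.607, 1.08, 0.187]
wrist_force: [-0.2, -1.4, 5.6]
width: 0.295
```

Emit:
play_rows(
  slide=[
    [0, 0, 0.01],
    [0, 0, 0.01],
    [0, 0, 0.01],
    [0, 0, 0.01],
    [0, 0, 0.01],
    [0, 0, 0.01],
    [0, 0, 0.01],
    [0, 0, 0.01],
    [0, 0, 0.01],
    [0, 0, 0.01],
    [0, 0, 0.01],
    [0, 0, 0.01],
  ],
  delta_rot=[
    [0, 0, 0],
    [0, 0, 0],
    [0, 0, 0],
    [0, 0, 0],
    [0, 0, 0],
    [0, 0, 0],
    [0, 0, 0],
    [0, 0, 0],
    [0, 0, 0],
    [0, 0, 0],
    [0, 0, 0],
    [0, 0, 0],
  ],
)

```text
time: 29.85
tool_pos: [0.5246, 0.2567, 0.2243]
tcp_rot: [2.607, 1.08, 0.187]
wrist_force: [-0.1, -1.8, 6.7]
width: 0.295
```

Emit:
play_rows(
  slide=[
    [0, 0, 0.01],
    [0, 0, 0.01],
    [0, 0, 0.01],
    [0, 0, 0.01],
    [0, 0, 0.01],
    [0, 0, 0.01],
    [0, 0, 0.01],
    [0, 0, 0.01],
    [0, 0, 0.01],
    [0, 0, 0.01],
    [0, 0, 0.01],
    [0, 0, 0.01],
  ],
  delta_rot=[
    [0, 0, 0],
    [0, 0, 0],
    [0, 0, 0],
    [0, 0, 0],
    [0, 0, 0],
    [0, 0, 0],
    [0, 0, 0],
    [0, 0, 0],
    [0, 0, 0],
    [0, 0, 0],
    [0, 0, 0],
    [0, 0, 0],
  ],
)

```text
time: 30.85
tool_pos: [0.5246, 0.2568, 0.2243]
tcp_rot: [2.607, 1.08, 0.187]
wrist_force: [-0.7, -1.3, 5.7]
width: 0.29
```

Emit:
play_rows(
  slide=[
    [0, 0, -0.04],
    [0, 0, -0.04],
    [0, 0, -0.04],
    [0, 0, -0.04],
    [0, 0, -0.04],
    [0, 0, -0.04],
  ],
  delta_rot=[
    [0, 0, 0],
    [0, 0, 0],
    [0, 0, 0],
    [0, 0, 0],
    [0, 0, 0],
    [0, 0, 0],
  ],
)

```text
time: 31.35
tool_pos: [0.5242, 0.2569, 0.2242]
tcp_rot: [2.608, 1.08, 0.187]
wrist_force: [1.0, -0.6, 2.6]
width: 0.293
```

Emit:
play_rows(
  slide=[
    [0, 0, 0],
    [0, 0, 0],
    [0, 0, 0],
    [0, 0, 0],
    [0, 0, 0],
    [0, 0, 0],
    [0, 0, 0],
    [0, 0, 0],
    [0, 0, 0],
    [0, 0, 0],
    [0, 0, 0],
    [0, 0, 0],
  ],
  delta_rot=[
    [0, 0, 0],
    [0, 0, 0],
    [0, 0, 0],
    [0, 0, 0],
    [0, 0, 0],
    [0, 0, 0],
    [0, 0, 0],
    [0, 0, 0],
    [0, 0, 0],
    [0, 0, 0],
    [0, 0, 0],
    [0, 0, 0],
  ],
)

```text
time: 32.35
tool_pos: [0.5242, 0.2569, 0.2242]
tcp_rot: [2.608, 1.08, 0.187]
wrist_force: [0.5, -0.6, 2.3]
width: 0.294
```

Emit:
play_rows(
  slide=[
    [0, 0, 0],
    [0, 0, 0],
    [0, 0, 0],
    [0, 0, 0],
    [0, 0, 0],
    [0, 0, 0],
    [0, 0, 0],
    [0, 0, 0],
    [0, 0, 0],
    [0, 0, 0],
    [0, 0, 0],
    [0, 0, 0],
  ],
  delta_rot=[
    [0, 0, 0],
    [0, 0, 0],
    [0, 0, 0],
    [0, 0, 0],
    [0, 0, 0],
    [0, 0, 0],
    [0, 0, 0],
    [0, 0, 0],
    [0, 0, 0],
    [0, 0, 0],
    [0, 0, 0],
    [0, 0, 0],
  ],
)

```text
time: 33.35
tool_pos: [0.5242, 0.2569, 0.2242]
tcp_rot: [2.608, 1.08, 0.187]
wrist_force: [0.2, -0.3, 1.6]
width: 0.293
```

```bash
python3 st.py
python3 - <<'E'
from workcell import *
import cv2,numpy as np
a=np.mean([read_camera('scene')['image'].astype(float) for _ in range(4)],0).astype(np.uint8)
w=np.mean([read_camera('wrist')['image'].astype(float) for _ in range(4)],0).astype(np.uint8)
cv2.imwrite('pics/sc3.png',np.hstack([cv2.resize(a[325:365,395:435,::-1],(300,300),interpolation=2),cv2.resize(w[210:250,270:340,::-1],(500,300),interpolation=2)]))
E
python3 st.py
```

```text
33.35 q [ 0.604  0.067  1.897 -0.369  1.14   1.539] p [0.5242 0.2569 0.2242] tau [-0.288 -0.326 -0.002] F [ 0.22 -0.28  1.64] tq6 -0.008 0.2934879234657679
33.75 q [ 0.604  0.067  1.897 -0.369  1.14   1.539] p [0.5242 0.2569 0.2242] tau [-0.287 -0.321 -0.03 ] F [-0.31 -0.72  2.  ] tq6 -0.008 0.29531626702383545
```

View pics/sc3.png

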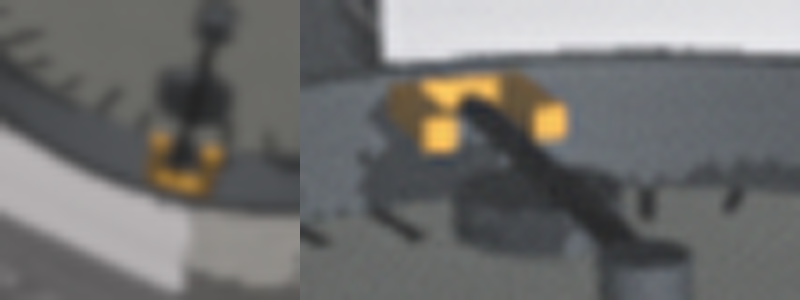

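The needle is at rest in mid-gap: scene crop 184 against tines at 158 and 211, and wrist crop about 498 against 440 and 549. The foot rests on the stud with about 7 N. Handing in.

```bash
python3 -c "
from workcell import *
print(finish_job())"
```

```text
the job is handed in; nothing more can be done
None
```

I did the job in the order asked and handed it in at 33.75 s on the robot's clock, still holding the gauge. `finish_job()` gives no verdict.

- **Chuck:** I turned the sleeve clockwise about 1.29 rad. It then met a hard stop: torque rose from about 0.12 to 1.5 N·m, and the pads slipped. A second push with 100 N grip also slipped, at about 2 N·m. The wrist picture afterwards showed the jaws against the shaft. I did not read the sleeve's own angle directly.
- **Gauge:** I took the grey gauge, not the orange copy, by its neck and set it upright on the dome. Contact came at the expected height. I then rocked it to about 0.34 rad about the dome's centre.
- **Last checks:** After more than 2 s without moving, the wrist and scene views both showed the needle mid-gap, within about 0.01 rad. The foot presses with about 7 N. I had eased that down from about 11 N to keep the pressure light.
- **Disagreement and unchecked:** The trained networks' own fork and needle points differed by a few pixels, so I went by the enlarged pictures. I did not check every bystander for movement; the pictures showed none disturbed.

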